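# Load a drilled bar into the mark reader and slide its carriage home

## Robot

A 6-joint arm with a two-finger parallel gripper is mounted at the origin on a cart in front of the work surface, level with it; the furniture and walls round the work are solid. World frame = base frame: x ahead of the robot, y to its left, z up, the work surface at z = 0. Lengths are in m, angles in rad, forces in N, time in s.
With the tool pointing down it reaches from about 0.4 to 0.825 m from the base axis. Payload 7 kg.
Tool frame: the origin (TCP) lies midway between the tips of the shut fingers; the grasp point (between the pads) lies 19 mm behind it; y points along the fingers, z is the direction in which the jaws open and shut, and the axes are right-handed (so a half turn about y gives the same grasp; the last joint's range is limited). The gripper opens to 88 mm and grips with 3 to 60 N. Pads are 19 mm wide; open, the fingers measure 130 mm over their backs; the gripper's body (78 mm by 193 mm) begins 47 mm behind the grasp point.
Start: joints at [1.505, 0.359, 0.012, 0, -1.224, -0.288], TCP at [0.234, 0.633, 0.227] pointing down, gripper open.
Joint ranges: [-3.07, 3.07], [-1.43, 2.12], [-1.02, 1.25], [-3.03, 1.67], [-3.05, -0], [-3.03, 3.03]. Speed limits (rad/s): [2.39, 2.39, 3.01, 3.14, 3.14, 3.14].

## Interface

Orientations are given as [roll, pitch, yaw] about the fixed x, y, z axes, in that order (R = Rz(yaw) Ry(pitch) Rx(roll)).
In Python, from station import arm gives the robot as it stands.
- The arm moves only by the tool move_arm, never from a script. Its argument "deltas" is a list of rows, each an object with "dp": the shift along the tool's x, y, z in mm, a list of three; "rotation": the turn, a rotation vector about the tool's x, y, z in degrees, a list of three. A call has 1 to 5 rows; each row shifts and turns the pose as measured when the row begins, along the tool's axes as they then stand; what a row does not reach is not made up. A row lasts 1/12 s, in which the tool goes at most 41.7 mm and 7.16 degrees, less where a joint would pass 70% of its speed; a pose out of reach is approached as far as the arm can. A call is refused whole if a number of a shift passes 41.7 or a number of a turn 7.16, either way. A call with a gripper value outside its range is refused whole. "jaw" is the closure in counts, from 0 (fully open) to 255 (shut), set as the call begins (left out, the last holds). The fingers move at their own pace and stop on an object; "squeeze" is the grip in N (left out, the last holds). Time passes only in rows, so rows that do not move let the fingers close. It gives the time, the measured TCP pose, the force and the opening at its end, in the units of the state.
- arm.get_state(): the state, without advancing time (a new reading comes with each control period).
- arm.grab_frame(name): name is "side" or "top"; returns a dict with "pixels" (384x512x3 uint8, red, green, blue), "z_map" (384x512 float32, m along the optical axis (not along the pixel's ray), 0 where there is no reading), "fx", "fy", "cx", "cy" (pixels), "k1" (the pictures are not rectified: a ray, as slopes to the right and down, at radius r is drawn at 1 + k1 r^2 times it, then the intrinsics apply), "cam_to_world" (4x4, takes a point from camera to world coordinates). Camera axes: x right, y down, z forward; pixel columns grow to the right and rows downward; lengths in m; the calibration is good to about 2 mm. A picture is of the moment at which its call begins.
- arm.job_done(): hands the job in, once; it reports no verdict.
The state is a dict: "t": time; "q": joint angles; "qd": joint speeds; "joint_efforts": joint torques, N m; "eef_pos": TCP position; "ee_rot": TCP orientation; "force": force on the tool from outside, world axes, zero at the start; "moment": the same for the moment, N m; "width": finger opening in m.
Only numpy, scipy, OpenCV 4.12 (cv2) and the standard library are available. Lean on these libraries where they do the work, as an engineer would, in place of code of your own. Each camera call takes 0.05 s, during which the arm holds its last target.

## Task

Load the mark reader: take the short drilled bar that lies on the bench, tight against the long one, to the left of the reader (not one of the bars fixed on the laser's plate), lay it flat in the cross nest on the reader's carriage and let go of it, then slide the carriage fully home under the hood, against its end stop, with the bar still lying in the nest. The wide carriage runs on one short saddle and binds when pushed towards one side, so push it steadily on its centre line and do not force it.

Things in the scene. Friction and masses are not known exactly. Their poses are not given: they have to be found in the camera images.
- reader: Mark reader, fixed: flat aluminium bed 282x160 mm, top 18 mm up, with one steel rail along its middle and a white box hood over the far end. Origin on the worktop; x along the rail to the hood, y left, z up. Bed x -155 to +127 mm. Its parts outside the hood are lower than the carriage plate (two stop screws at the bed's front end, x=-149, y=+-45, are 36 mm high).
- mouth (a point): Middle of the lower edge of the hood's front wall, 92 mm above the worktop, at reader x=+14 mm; axes as the reader's. The hood (126 long, 170 wide) is open below this edge, 160 mm wide; the wall rises straight from it to 160 mm. A camera stands on the hood's far half, up to 245 mm.
- carriage: Carriage, 0.4 to 0.65 kg: aluminium plate 100 mm (x) by 150 (y), 7 thick, held on the rail by one saddle only 30 mm long; slides along reader x, cannot be lifted off. Origin: under the plate's middle, on the rail, 33 mm up; x to the hood, y left. Starts outside the hood at reader x -95 to -60; home, against the end stop, at +72.
- lip (a point): Middle of the outer (robot) side of the carriage's push lip, 51 mm above the worktop; carriage axes. The lip is a plain upright wall, 150 mm wide, 5 thick, its top 62 mm up, its foot 40. Push it towards +x: 2 to 6 N within 15 mm of the middle; beyond 30 to 40 mm it skews (5 deg) and jams at any force, till pushed at the middle again. Home, it is 8 mm inside the mouth, where an upright tool hits the hood.
- nest (a point): Centre of the nest floor (the plate's upper face, 40 mm above the worktop), 50 mm beyond the lip's outer side; carriage axes. The short bar lies along y between two black end cups at |y| 42 to 70 mm, 10 high: side cheeks 23 mm apart at the floor, end cheeks 133 apart, all sloping outward 15 deg. At |y| under 42 there is flat plate only, for fingers.
- short_bar_center (a point): Centre, half-way up (7 mm), of the short cream plastic bar with two drilled holes: 20 mm wide (x), 130 long (y), 14 high, 0.04 kg, flat on the worktop. At first the long bar all but touches its +x side; its -x side is free. Either way round fits the nest.
- long_bar_center (a point): Centre (6 mm up) of the long narrow cream plastic bar: 14 mm wide (x), 165 long (y), 15 high, 0.045 kg, loose, not needed, may be moved. At first it lies beside the short bar, parallel; its +y end stands 32 to 36 mm beyond the short bar's +y end, the other ends about flush.

How it is judged:
By the outcome, as a careful person would: the job done as asked, in the order asked, and still so for the second after the job is handed in, with the robot touching nothing.
It also fails if it takes over 54 s, if anything falls off the work surface, if the arm or the gripper's body presses on something with over 40 N, if the wrist force passes 120 N, or if a joint passes its speed limit or range.

## Working session

There is one attempt and no reset: what is moved stays moved. The work goes in short steps, Python scripts to look and compute and a tool call to move; the robot and the scene stay as the last step left them, time stands still between calls to the robot, and variables do not carry over. Pictures are saved under pics/ and viewed, and the job is handed in when it is done.

Besides the shell and the picture viewer there is one more tool, called as name(argument=value, ...), one argument or row to a line, values as JSON. move_arm: Moves the arm, as the interface text tells. Its arguments: {"type":"object","properties":{"deltas":{"type":"array","items":{"type":"object","properties":{"dp":{"type":"array","items":{"type":"number"}},"rotation":{"type":"array","items":{"type":"number"}}}}},"jaw":{"type":"number"},"squeeze":{"type":"number"}},"required":["deltas"]}

```bash
ls; mkdir -p pics; python3 - <<'E'
from station import arm
import cv2
s=arm.get_state()
print({k:(v if not hasattr(v,'round') else v.round(4) if hasattr(v,'shape') else v) for k,v in s.items()})
for n in ("side","top"):
    f=arm.grab_frame(n)
    cv2.imwrite(f"pics/{n}0.png",cv2.resize(f["pixels"][:,:,::-1],(800,600)))
    cv2.imwrite(f"pics/{n}0r.png",f["pixels"][:,:,::-1])
    print(n,f["fx"],f["fy"],f["cx"],f["cy"],f["k1"],f["cam_to_world"])
E
```

```text
pics
{'t': 0.0, 'q': array([ 1.5051e+00,  3.5940e-01,  1.1100e-02, -4.0000e-04, -1.2241e+00,
       -2.8810e-01]), 'qd': array([-0.0012, -0.0005, -0.0007, -0.0002,  0.0009,  0.0008]), 'joint_efforts': array([-3.00000e-04, -5.82716e+01,  2.93039e+01,  6.99650e+00,
        6.80000e-03, -2.00000e-04]), 'eef_pos': array([0.2337, 0.6327, 0.2256]), 'ee_rot': array([-1.5692e+00,  1.0000e-04,  2.7877e+00]), 'force': array([-0.229 , -0.7001, -0.1904]), 'moment': array([-0.0319, -0.0691, -0.0173]), 'width': 0.08780387436504027}
side 354.92531996832383 354.92531996832383 260.27006326568863 198.30584810495117 0.03291876600874883 [[-0.99973687  0.02104792  0.00912004  0.54359912]
 [-0.00154935  0.33471423 -0.94231841  0.97739402]
 [-0.02288645 -0.94208459 -0.33459355  0.38017583]
 [ 0.          0.          0.          1.        ]]
top 347.56077337160485 347.56077337160485 250.69575556986393 186.627835712581 -0.0800553098672379 [[ 0.00709796 -0.98369501  0.17970463  0.40178685]
 [-0.99990583 -0.00487109  0.01283012  0.14745798]
 [-0.01174557 -0.17977877 -0.98363694  0.92264521]
 [ 0.          0.          0.          1.        ]]
```

View pics/side0.png

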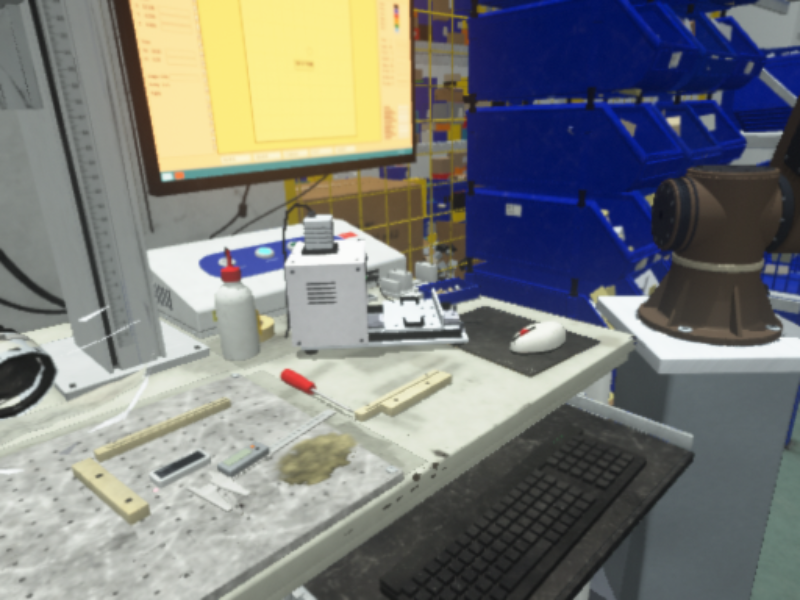

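View pics/top0.png

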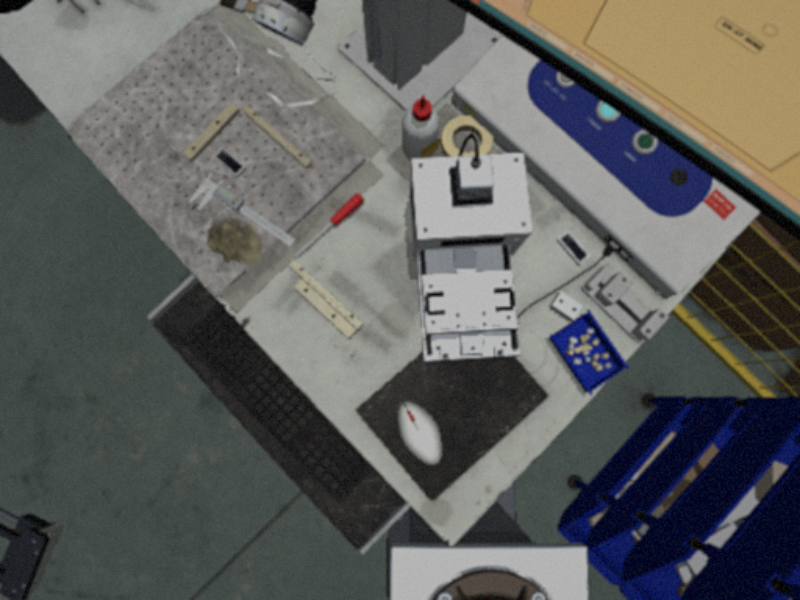

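The side view shows the bar pair near (400,395) and the reader near (370,300). The top view shows the pair at (325,300), the carriage plate at (470,300) and the hood at (470,200). I'll zoom in on both.

```bash
cat > h.py <<'E'
import numpy as np, cv2
from station import arm
def K(f): return np.array([[f["fx"],0,f["cx"]],[0,f["fy"],f["cy"]],[0,0,1.]])
def rays(f,uv):
    # inverse of radial: d = s*(1+k1 r^2)
    uv=np.atleast_2d(np.asarray(uv,float)).reshape(-1,1,2)
    s=cv2.undistortPoints(uv,K(f),np.array([f["k1"],0,0,0.]),None,None)[:,0] if True else None
    d=np.c_[s,np.ones(len(s))]
    return d@f["cam_to_world"][:3,:3].T, f["cam_to_world"][:3,3]
def onplane(f,uv,z):
    d,o=rays(f,uv); return o+d*((z-o[2])/d[:,2])[:,None]
def cloud(f):
    H,W=f["z_map"].shape
    u,v=np.meshgrid(np.arange(W),np.arange(H))
    d,o=rays(f,np.c_[u.ravel(),v.ravel()])
    return (o+d*f["z_map"].reshape(-1,1)).reshape(H,W,3)
def proj(f,P):
    M=np.linalg.inv(f["cam_to_world"])
    p=np.atleast_2d(P)@M[:3,:3].T+M[:3,3]
    return cv2.projectPoints(p,np.zeros(3),np.zeros(3),K(f),np.array([f["k1"],0,0,0.]))[0][:,0]
def crop(f,x0,y0,x1,y1,s,name):
    im=f["pixels"][y0:y1,x0:x1,::-1]
    cv2.imwrite("pics/"+name,cv2.resize(im,None,fx=s,fy=s,interpolation=cv2.INTER_CUBIC))
E
python3 - <<'E'
from h import *
import pickle
F={n:arm.grab_frame(n) for n in("top","side")}
pickle.dump(F,open("f0.pkl","wb"))
crop(F["top"],170,90,350,240,4,"t1.png")
crop(F["side"],170,130,310,280,4,"s1.png")
C=cloud(F["top"])
for u,v in[(180,180),(208,192),(300,190),(300,130),(240,150),(250,220)]:print(u,v,C[v,u].round(3))
C=cloud(F["side"])
for u,v in[(255,252),(262,200),(300,245)]:print(u,v,C[v,u].round(3))
E
```

```text
180 180 [0.588 0.352 0.001]
208 192 [0.555 0.275 0.   ]
300 190 [0.556 0.031 0.036]
300 130 [0.672 0.046 0.167]
240 150 [0.672 0.19  0.001]
250 220 [0.48  0.161 0.001]
255 252 [0.564 0.294 0.015]
262 200 [0.548 0.036 0.041]
300 245 [0.461 0.238 0.001]
```

View pics/t1.png

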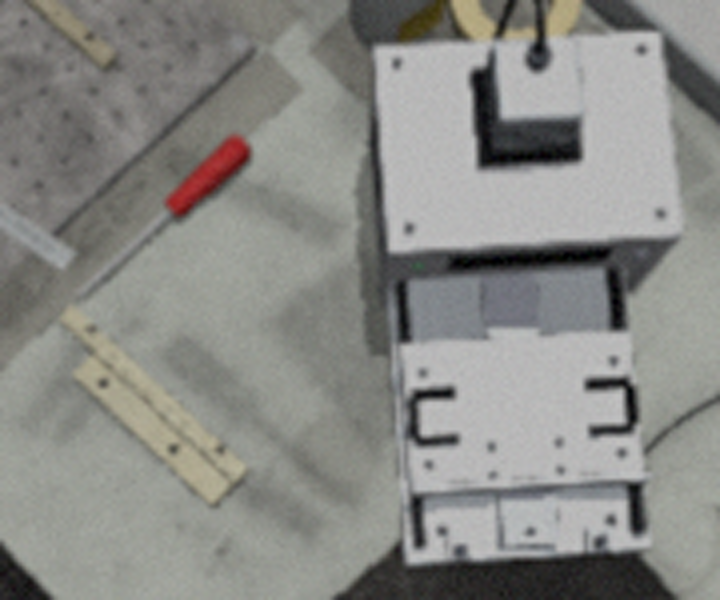

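View pics/s1.png

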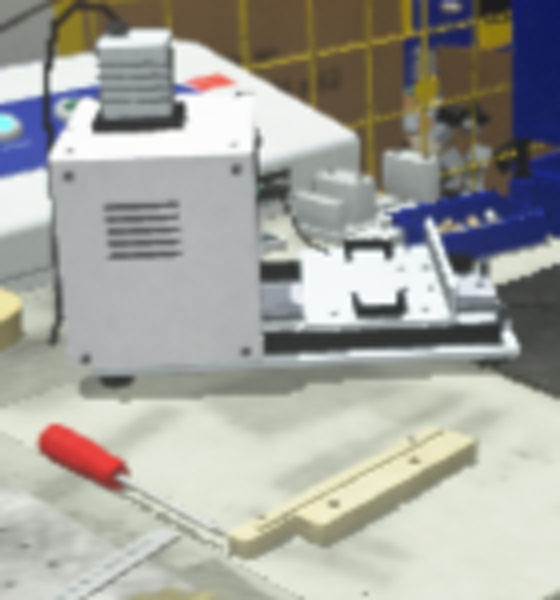

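The top crop shows the L-shaped bar pair, short bar on the robot side, and the plate with black cups at about (430,415) and (615,405). The lip line runs at about y=485. Next I measure both.

```bash
python3 - <<'E'
from h import *
import pickle
F=pickle.load(open("f0.pkl","rb"))
for n,(x0,y0,x1,y1) in dict(top=(180,160,235,222),side=(220,232,295,275)).items():
    f=F[n]; hsv=cv2.cvtColor(f["pixels"],cv2.COLOR_RGB2HSV)
    sub=hsv[y0:y1,x0:x1]
    m=((sub[...,0]>15)&(sub[...,0]<35)&(sub[...,1]>45)&(sub[...,2]>90)).astype(np.uint8)
    print(n,m.sum(), np.median(sub[m>0],0), np.median(sub[m==0],0))
    big=f["pixels"][y0:y1,x0:x1,::-1].copy()
    S=10
    big=cv2.resize(big,None,fx=S,fy=S,interpolation=cv2.INTER_NEAREST)
    mm=cv2.resize(m,None,fx=S,fy=S,interpolation=cv2.INTER_NEAREST)
    cs,_=cv2.findContours(mm,cv2.RETR_EXTERNAL,cv2.CHAIN_APPROX_NONE)
    cv2.drawContours(big,cs,-1,(0,0,255),1)
    cv2.imwrite(f"pics/m_{n}.png",big)
E
```

```text
top 38 [ 24.  46. 170.] [ 39.  13. 153.]
side 413 [ 28.  51. 161.] [ 39.  20. 224.]
```

View pics/m_top.png

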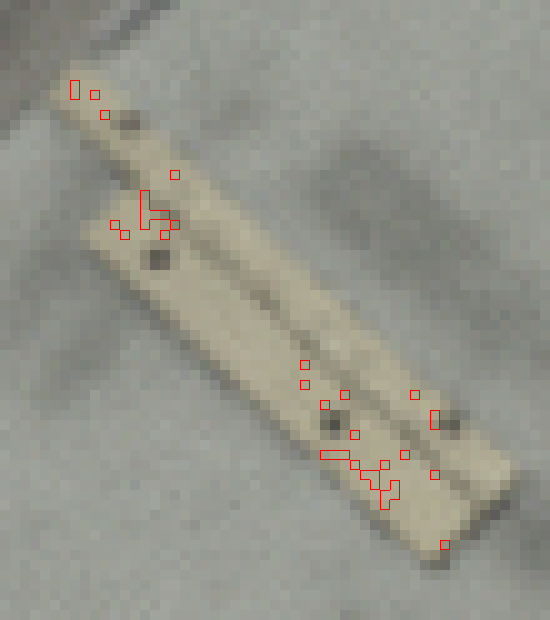

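View pics/m_side.png

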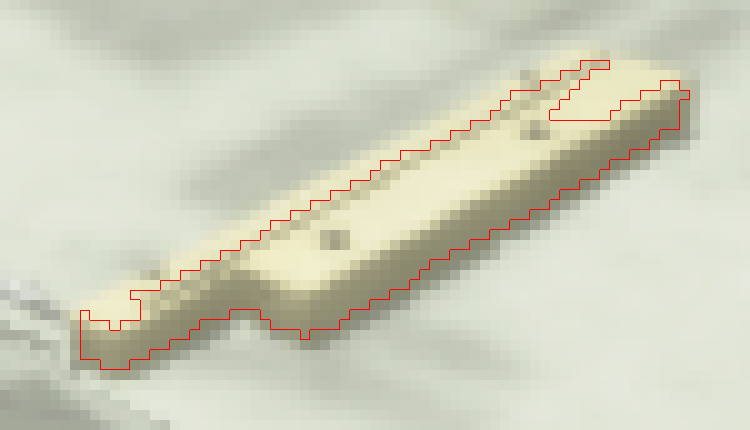

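```bash
python3 - <<'E'
from h import *
import pickle
F=pickle.load(open("f0.pkl","rb"))
f=F["top"]
def P(x,y,z): return onplane(f,[180+x/10-.5,160+y/10-.5],z)[0]
A=P(85,238,.014);B=P(432,548,.014);Cc=P(470,500,.014);D=P(145,188,.014)
L1=P(513,463,.015);L0=P(85,65,.015);L0b=P(52,95,.015)
for n,v in dict(A=A,B=B,C=Cc,D=D,L1=L1,L0=L0,L0b=L0b).items():print(n,v.round(4))
print(np.linalg.norm(A-B),np.linalg.norm(B-L1),np.linalg.norm(L0-L1),np.linalg.norm(A-D))
d=(A-B)/np.linalg.norm(A-B);print("yaw from AB",np.degrees(np.arctan2(d[1],d[0]))-90)
e=L0-L1;print("yaw long",np.degrees(np.arctan2(e[1],e[0]))-90)
# seam pixels: dark line points
s=np.array([P(205,245,.0145),P(265,300,.0145),P(305,342,.0145),P(350,385,.0145),P(410,435,.0145),P(465,490,.0145)])[:,:2]
vx,vy,x0,y0=cv2.fitLine(s.astype(np.float32),cv2.DIST_L2,0,.001,.001).ravel()
print("seam",np.degrees(np.arctan2(vy,vx))-90,x0,y0)
# side
g=F["side"]
def Q(x,y,z): return onplane(g,[220+x/10-.5,232+y/10-.5],z)[0]
for n,v in dict(A=Q(300,295,.014),B=Q(680,82,.014),D=Q(243,265,.014),L0b=Q(115,330,.015),Abot=Q(305,340,0),A_l0=Q(80,315,.015),h1=Q(335,240,.014),h2=Q(537,130,.014),LB=Q(120,372,0)).items():print("side",n,v.round(4))
print("top holes",P(158,258,.014).round(4),P(335,422,.014).round(4))
# saturation masks -> minAreaRect dims
hsv=cv2.cvtColor(f["pixels"],cv2.COLOR_RGB2HSV)[160:222,180:235]
m=(cv2.GaussianBlur(hsv[...,1],(3,3),0)>30).astype(np.uint8)
n,l,st,c=cv2.connectedComponentsWithStats(m);k=1+st[1:,4].argmax();m=(l==k).astype(np.uint8)
print(st[k])
v,u=np.nonzero(m);W=onplane(f,np.c_[u+180,v+160],.0145)[:,:2]
vx,vy=d[0],d[1]
print("xrange",np.percentile(W@[vy,-vx],[0,1,99,100]),"yrange",np.percentile(W@[vx,vy],[0,1,99,100]))
E
```

```text
A [0.576  0.3271 0.014 ]
B [0.4936 0.2323 0.014 ]
C [0.5063 0.2225 0.014 ]
D [0.5897 0.3115 0.014 ]
L1 [0.5161 0.2113 0.015 ]
L0 [0.6233 0.3289 0.015 ]
L0b [0.615  0.3375 0.015 ]
0.12564898047639309 0.03076248868779579 0.15915008050500598 0.020815181739127334
yaw from AB -40.99247167386427
yaw long -42.38214556399271
seam -42.562428 0.54175293 0.2595622
side A [0.5752 0.3307 0.014 ]
side B [0.4902 0.2359 0.014 ]
side D [0.5875 0.3177 0.014 ]
side L0b [0.6121 0.3451 0.015 ]
side Abot [0.5748 0.3248 0.    ]
side A_l0 [0.6198 0.3388 0.015 ]
side h1 [0.5684 0.3078 0.014 ]
side h2 [0.524  0.2587 0.014 ]
side LB [0.6126 0.3362 0.    ]
top holes [0.5707 0.3073 0.014 ] [0.5268 0.2587 0.014 ]
[  5   7  46  49 648]
xrange [0.2176075  0.21862382 0.25208101 0.25279086] yrange [0.49575231 0.4970902  0.65459165 0.65944723]
```

Bar fix: two views agree to about 2–3 mm, giving centre (0.541, 0.275) and yaw about −42°. Next I measure the carriage and hood.

```bash
python3 - <<'E'
from h import *
import pickle
F=pickle.load(open("f0.pkl","rb"))
f=F["top"]
x0,y0,x1,y1=260,145,340,235
big=cv2.resize(f["pixels"][y0:y1,x0:x1,::-1],None,fx=6.6,fy=6.6,interpolation=cv2.INTER_CUBIC)
cv2.imwrite("pics/car.png",big)
g=F["side"]
x0,y0,x1,y1=230,185,305,225
cv2.imwrite("pics/cars.png",cv2.resize(g["pixels"][y0:y1,x0:x1,::-1],None,fx=10,fy=10,interpolation=cv2.INTER_CUBIC))
C=cloud(f)
# plate points cluster by height
z=C[...,2]; reg=np.zeros(z.shape,bool); reg[150:235,260:340]=1
for lo,hi in[(.012,.024),(.036,.044),(.055,.066)]:
    m=reg&(z>lo)&(z<hi); p=C[m]; print(lo,len(p),p.min(0).round(3),p.max(0).round(3))
# hood side top edge
m=(z>.150)&(z<.17); p=C[m]; print(len(p),p.min(0).round(3),p.max(0).round(3))
E
```

```text
0.012 1369 [ 0.449 -0.053  0.013] [0.65  0.116 0.024]
0.036 1944 [ 0.46  -0.047  0.036] [0.653 0.125 0.044]
0.055 142 [ 0.493 -0.046  0.056] [0.657 0.125 0.066]
3849 [ 0.113 -0.42   0.15 ] [1.028 0.36  0.17 ]
```

View pics/car.png

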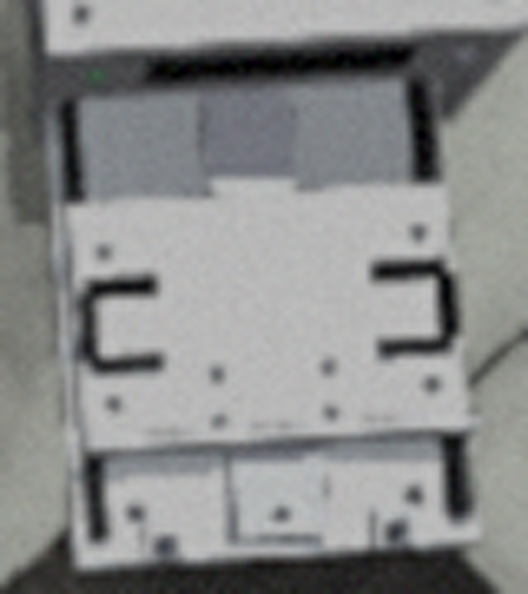

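View pics/cars.png

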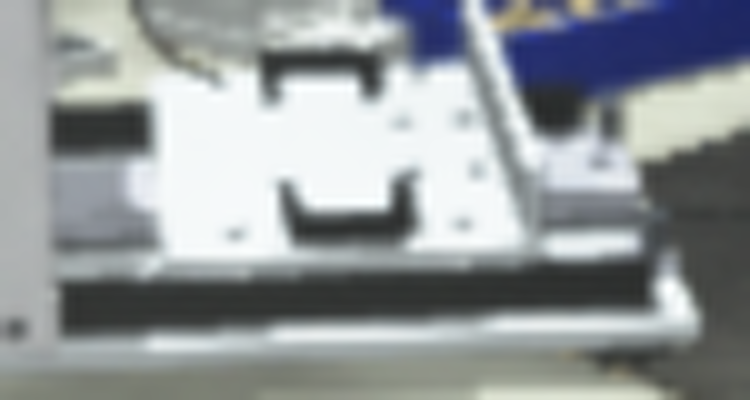

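```bash
python3 - <<'E'
from h import *
import pickle
F=pickle.load(open("f0.pkl","rb"))
f=F["top"]
def P(x,y,z): return onplane(f,[260+x/6.6-.5,145+y/6.6-.5],z)[0]
pts=dict(TL=P(68,207,.04),TR=P(447,183,.04),LipTopL=P(90,452,.062),LipTopR=P(470,430,.062),
 bedBL=P(78,570,.018),bedBR=P(480,542,.018),hoodTopL=P(45,55,.16),hoodTopR=P(528,22,.16),railedge=P(215,190,.04),
 screwL=P(165,545,.036),screwR=P(397,532,.036))
for k,v in pts.items():print(k,v.round(4))
def yaw(l,r): d=pts[l]-pts[r]; return np.degrees(np.arctan2(d[1],d[0]))-90,np.linalg.norm(d)
for a in[("TL","TR"),("LipTopL","LipTopR"),("bedBL","bedBR"),("hoodTopL","hoodTopR"),("screwL","screwR")]:print(a,yaw(*a))
gray=cv2.cvtColor(f["pixels"],cv2.COLOR_RGB2GRAY)
G=cv2.resize(gray[145:235,260:340],None,fx=6.6,fy=6.6,interpolation=cv2.INTER_CUBIC)
m=(G<85).astype(np.uint8)
n,l,st,c=cv2.connectedComponentsWithStats(m)
for i in range(1,n):
    if st[i,4]>400: print(st[i],c[i], P(c[i][0],c[i][1],.05).round(4))
g=F["side"]
def Q(x,y,z): return onplane(g,[230+x/10-.5,185+y/10-.5],z)[0]
for k,v in dict(cupL_out=Q(295,245,.04),cupL_o2=Q(410,240,.04),lipfarL=Q(530,205,.062),TL=Q(165,265,.040),bedFL=Q(690,320,.018),lipR=Q(478,15,.062),TR=Q(155,78,.04)).items():print("side",k,v.round(4))
E
```

```text
TL [0.5917 0.1096 0.04  ]
TR [ 0.6022 -0.0402  0.04  ]
LipTopL [0.4928 0.1025 0.062 ]
LipTopR [ 0.5017 -0.0411  0.062 ]
bedBL [0.4509 0.1051 0.018 ]
bedBR [ 0.4625 -0.0534  0.018 ]
hoodTopL [0.6193 0.1225 0.16  ]
hoodTopR [ 0.6322 -0.0449  0.16  ]
railedge [0.5988 0.0516 0.04  ]
screwL [0.4597 0.0724 0.036 ]
screwR [ 0.465  -0.0173  0.036 ]
('TL', 'TR') (np.float64(4.002793564419505), np.float64(0.1500925606018575))
('LipTopL', 'LipTopR') (np.float64(3.552729423600127), np.float64(0.1439034079773107))
('bedBL', 'bedBR') (np.float64(4.160831843643521), np.float64(0.1588422152572897))
('hoodTopL', 'hoodTopR') (np.float64(4.402080698365822), np.float64(0.16782678348003238))
('screwL', 'screwR') (np.float64(3.3972248178768893), np.float64(0.08982430324125093))
[    8     0   508   202 26346] [248.66640097  82.35238746] [0.64   0.0388 0.05  ]
[ 14 162  33  59 764] [ 29.07329843 196.80104712] [0.5935 0.1251 0.05  ]
[ 373  261   86   95 2924] [424.74042408 304.20896033] [ 0.5519 -0.0278  0.05  ]
[  77  277   83   95 2659] [110.22414442 324.44979316] [0.5434 0.0939 0.05  ]
[ 438  433   34   85 1865] [455.369437   473.65951743] [ 0.4863 -0.0376  0.05  ]
[  83  454   24   86 1381] [ 94.90152064 493.1339609 ] [0.4783 0.1001 0.05  ]
[    0   531   496    63 16918] [261.59262324 574.89839224] [0.4477 0.0371 0.05  ]
side cupL_out [0.5561 0.1035 0.04  ]
side cupL_o2 [0.5257 0.1016 0.04  ]
side lipfarL [0.4959 0.1355 0.062 ]
side TL [0.59  0.116 0.04 ]
side bedFL [0.452  0.1077 0.018 ]
side lipR [ 0.502  -0.0243  0.062 ]
side TR [ 0.599  -0.0377  0.04  ]
```

```bash
cat >> h.py <<'E'
from scipy.spatial.transform import Rotation as Ro, Slerp
def RPY(a): return Ro.from_euler("xyz",a)
def rowsto(p,rpy_deg,n=None,cap=40,show=5,s=None):
    """print rows (tool mm, deg) from current pose towards target"""
    s=s or arm.get_state()
    R0=RPY(s["ee_rot"]);p0=np.array(s["eef_pos"]);R1=Ro.from_euler("xyz",rpy_deg,degrees=True)
    rv=(R0.inv()*R1).as_rotvec(degrees=True);D=np.linalg.norm(np.array(p)-p0)*1000
    n=n or int(np.ceil(max(D/cap,np.linalg.norm(rv)/7.0,1)))
    print("t",round(s["t"],2),"pos",(p0*1000).round(1),"rpy",np.degrees(s["ee_rot"]).round(1),"F",np.round(s["force"],1),"w",round(s["width"]*1000,1),"D",round(D,1),"rows",n)
    rm=Ro.from_rotvec(rv/n,degrees=True);R=R0
    for i in range(min(n,show)):
        dp=R.inv().apply((np.array(p)-p0)*1000/n)
        print("  ",dp.round(1).tolist(),(rv/n).round(2).tolist());R=R*rm
d=np.array([.672,.741]);xa=np.array([.741,-.672])
E
python3 - <<'E'
from h import *
import pickle
F=pickle.load(open("f0.pkl","rb"));f=F["top"]
for x,y in[(185,0),(100,50),(150,20)]:
    p=onplane(f,[180+x/10-.5,160+y/10-.5],.004)[0]; print("driver along,perp",p[:2]@d,p[:2]@xa)
rowsto([.6085,.3233,.12],[-90,0,47.8],n=17,cap=33)
E
```

```text
driver along,perp 0.6584743701691571 0.273047228640999
driver along,perp 0.6659051832942596 0.24720842999916284
driver along,perp 0.6616510756692657 0.2625154249519622
t 0.2 pos [233.8 632.9 226. ] rpy [-89.9   0.  159.7] F [ 1.2  0.5 -0.1] w 88.0 D 497.5 rows 17
   [-27.0, 6.2, 9.4] [-0.0, 6.58, -0.0]
   [-27.9, 6.2, 6.3] [-0.0, 6.58, -0.0]
   [-28.4, 6.2, 3.0] [-0.0, 6.58, -0.0]
   [-28.6, 6.2, -0.2] [-0.0, 6.58, -0.0]
   [-28.4, 6.2, -3.5] [-0.0, 6.58, -0.0]
```

move_arm(
  deltas=[
    {"dp": [-27,6,9],"rotation": [0,6.6,0]},
    {"dp": [-28,6,6],"rotation": [0,6.6,0]},
    {"dp": [-28,6,3],"rotation": [0,6.6,0]},
    {"dp": [-29,6,0],"rotation": [0,6.6,0]},
    {"dp": [-28,6,-3.5],"rotation": [0,6.6,0]},
  ],
  jaw=178,
  squeeze=15,
)

```text
t: 0.62
eef_pos: [0.3428, 0.5432, 0.1945]
ee_rot: [-1.571, -0.0, 2.199]
force: [1.5, 1.0, -0.4]
width: 0.0601
```

```bash
python3 -c "
from h import *
rowsto([.6071,.3218,.10],[-90,0,47.8],cap=33)"
```

```text
t 0.62 pos [342.8 543.2 194.5] rpy [-90.  -0. 126.] F [ 1.5  1.  -0.4] w 60.1 D 357.5 rows 12
   [-27.9, 7.9, -7.0] [-0.0, 6.52, 0.0]
   [-26.9, 7.9, -10.1] [-0.0, 6.52, 0.0]
   [-25.6, 7.9, -13.1] [-0.0, 6.52, 0.0]
   [-23.9, 7.9, -15.9] [-0.0, 6.52, 0.0]
   [-22.0, 7.9, -18.5] [-0.0, 6.52, 0.0]
```

move_arm(
  deltas=[
    {"dp": [-28,8,-7],"rotation": [0,6.5,0]},
    {"dp": [-27,8,-10],"rotation": [0,6.5,0]},
    {"dp": [-25.5,8,-13],"rotation": [0,6.5,0]},
    {"dp": [-24,8,-16],"rotation": [0,6.5,0]},
    {"dp": [-22,8,-18.5],"rotation": [0,6.5,0]},
  ],
)

```text
t: 1.03
eef_pos: [0.4562, 0.4445, 0.1527]
ee_rot: [-1.571, -0.001, 1.604]
force: [0.3, 0.4, -0.7]
width: 0.0289
```

```bash
python3 -c "
from h import *
rowsto([.6071,.3218,.10],[-90,0,47.8],cap=33)"
```

```text
t 1.03 pos [456.2 444.5 152.7] rpy [-90.   -0.   91.9] F [ 0.3  0.4 -0.7] w 28.9 D 201.5 rows 7
   [-18.2, 7.5, -21.0] [-0.0, 6.3, 0.01]
   [-15.8, 7.5, -22.8] [-0.0, 6.3, 0.01]
   [-13.2, 7.5, -24.4] [-0.0, 6.3, 0.01]
   [-10.5, 7.5, -25.7] [-0.0, 6.3, 0.01]
   [-7.6, 7.5, -26.7] [-0.0, 6.3, 0.01]
```

move_arm(
  deltas=[
    {"dp": [-18,7.5,-21],"rotation": [0,6.3,0]},
    {"dp": [-16,7.5,-23],"rotation": [0,6.3,0]},
    {"dp": [-13,7.5,-24.5],"rotation": [0,6.3,0]},
    {"dp": [-10.5,7.5,-25.5],"rotation": [0,6.3,0]},
    {"dp": [-7.5,7.5,-26.5],"rotation": [0,6.3,0]},
  ],
)

```text
t: 1.45
eef_pos: [0.5673, 0.3503, 0.1126]
ee_rot: [-1.57, 0.0, 1.025]
force: [-0.5, 1.3, -0.6]
width: 0.0262
```

```bash
python3 -c "
from h import *
rowsto([.6071,.3218,.08],[-90,0,47.8],cap=33)"
```

```text
t 1.45 pos [567.3 350.3 112.6] rpy [-89.9   0.   58.7] F [-0.5  1.3 -0.6] w 26.2 D 58.8 rows 2
   [-1.8, 16.3, -24.4] [-0.03, 5.47, -0.01]
   [0.5, 16.3, -24.5] [-0.03, 5.47, -0.01]
```

move_arm(
  deltas=[
    {"dp": [-2,16,-24.5],"rotation": [0,5.5,0]},
    {"dp": [0.5,16,-24.5],"rotation": [0,5.5,0]},
    {"dp": [0,0,0],"rotation": [0,0,0]},
  ],
)

```text
t: 1.7
eef_pos: [0.6112, 0.3158, 0.0774]
ee_rot: [-1.57, 0.003, 0.812]
force: [-1.3, -0.0, -0.9]
width: 0.0264
```

```bash
python3 -c "
from h import *
f=arm.grab_frame('top');crop(f,150,100,330,240,4,'t2.png')
f=arm.grab_frame('side');crop(f,180,150,320,285,5,'s2.png')
rowsto([.6071,.3218,.003],[-90,0,47.8],cap=33)"
```

```text
t 1.8 pos [610.2 318.2  79.8] rpy [-90.   0.  47.] F [0.2 0.2 0.3] w 26.5 D 77.0 rows 3
   [0.2, 25.6, 1.5] [-0.01, -0.26, -0.0]
   [0.2, 25.6, 1.6] [-0.01, -0.26, -0.0]
   [0.2, 25.6, 1.6] [-0.01, -0.26, -0.0]
```

View pics/t2.png

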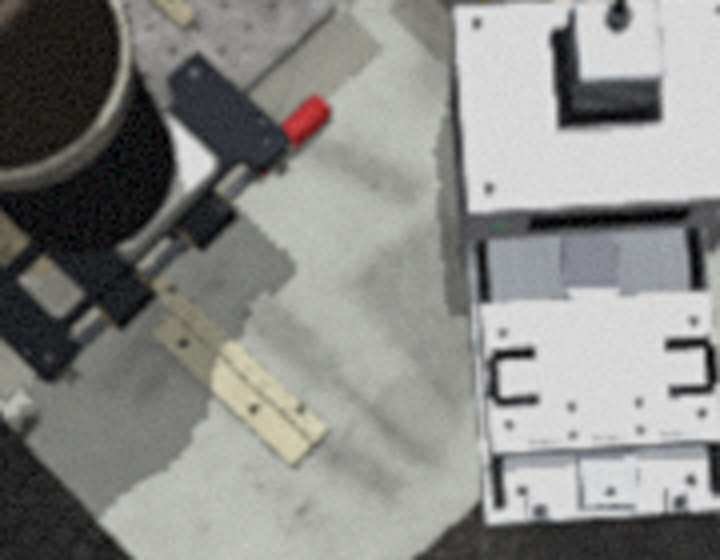

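View pics/s2.png

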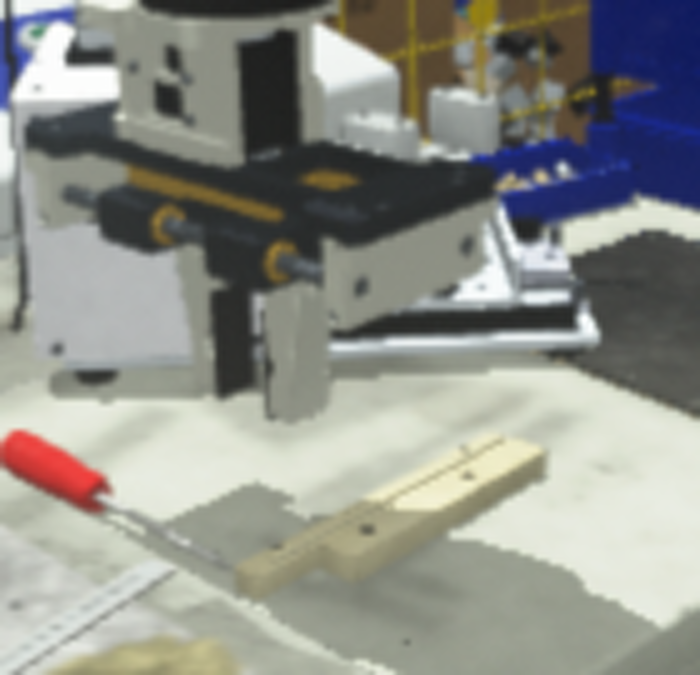

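The gripper body is long along the jaw direction, which confirms the hood wall would be fouled at the nest. The bars are undisturbed. Now I descend over the protruding end of the long bar.

move_arm(
  deltas=[
    {"dp": [0,20,4.8],"rotation": [0,-0.8,0]},
    {"dp": [0,20,0],"rotation": [0,0,0]},
    {"dp": [0,8,0],"rotation": [0,0,0]},
    {"dp": [0,0,0],"rotation": [0,0,0]},
  ],
)

```text
t: 2.13
eef_pos: [0.6069, 0.3254, 0.0346]
ee_rot: [-1.571, -0.006, 0.843]
force: [-0.6, -0.2, -0.3]
width: 0.0267
```

```bash
python3 -c "
from h import *
f=arm.grab_frame('top');crop(f,170,120,250,230,5,'t3.png')
f=arm.grab_frame('side');crop(f,200,180,300,285,6,'s3.png')
rowsto([.6071,.3218,.004],[-90,0,47.8],cap=20)"
```

```text
t 2.23 pos [607.8 325.8  36.3] rpy [-90.1  -0.5  48.3] F [-0.6  0.8  0.4] w 26.6 D 32.6 rows 2
   [-1.9, 16.2, -1.0] [0.03, 0.24, 0.24]
   [-1.8, 16.2, -1.1] [0.03, 0.24, 0.24]
```

View pics/s3.png

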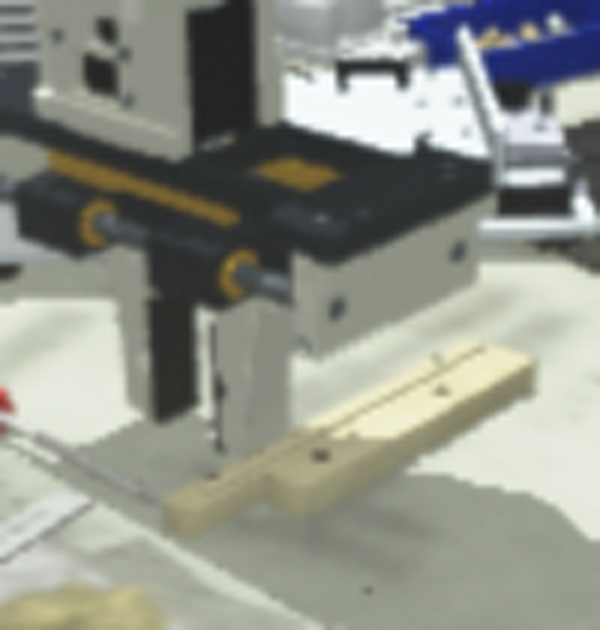

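```bash
cat >> h.py <<'E'
def foot(f,p,rpydeg,w,x0,y0,s,name,size,th=.021,hw=.0095):
    R=Ro.from_euler("xyz",rpydeg,degrees=True)
    x1,y1=size
    im=cv2.resize(f["pixels"][y0:y1,x0:x1,::-1],None,fx=s,fy=s,interpolation=cv2.INTER_CUBIC)
    for sg in(1,-1):
        c=np.array([[-hw,0,sg*w/2],[hw,0,sg*w/2],[hw,0,sg*(w/2+th)],[-hw,0,sg*(w/2+th)]])
        q=proj(f,np.array(p)+R.apply(c))
        q=((q-[x0,y0]+.5)*s).round().astype(int)
        cv2.polylines(im,[q],True,(0,0,255) if sg>0 else (255,0,0),1)
    cv2.imwrite("pics/"+name,im)
E
python3 -c "
from h import *
s=arm.get_state();f=arm.grab_frame('side')
foot(f,s['eef_pos'],np.degrees(s['ee_rot']),.0265,200,180,6,'s3a.png',(300,285))
foot(f,[.6065,.3216,.004],[-90,0,47.8],.0265,200,180,6,'s3b.png',(300,285))
"
cd pics; python3 -c "
import cv2,numpy as np
a=cv2.imread('s3a.png')[150:,:400];b=cv2.imread('s3b.png')[150:,:400];cv2.imwrite('s3ab.png',np.hstack([a,b]))"
```

View pics/s3ab.png

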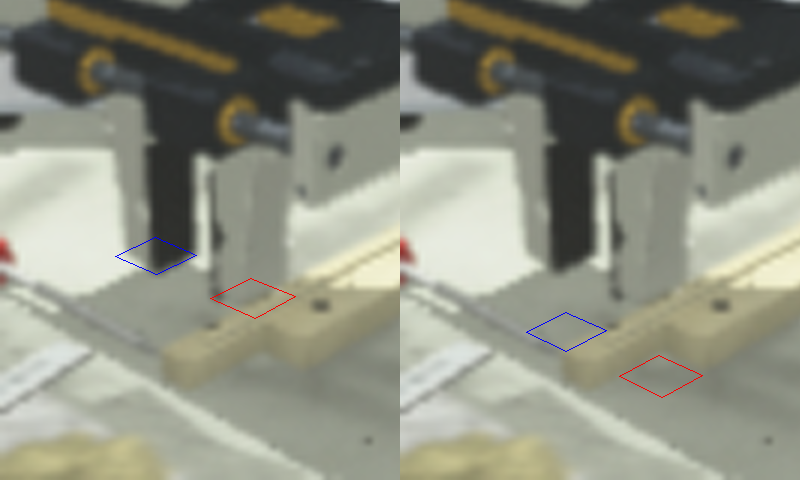

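Projected footprints match the fingers seen. At the lowered position, one finger sits in the L corner and the other clears the screwdriver.

move_arm(
  deltas=[
    {"dp": [-3.5,14,-0.5],"rotation": [0,0.4,0.5]},
    {"dp": [0,14,0],"rotation": [0,0,0]},
    {"dp": [0,4,0],"rotation": [0,0,0]},
    {"dp": [0,0,0],"rotation": [0,0,0]},
  ],
)

```text
t: 2.62
eef_pos: [0.6083, 0.3256, 0.0084]
ee_rot: [-1.573, -0.008, 0.837]
force: [-0.6, -1.0, -0.2]
width: 0.0264
```

```bash
python3 -c "
from h import *
rowsto([.6054,.3226,.004],[-90,0,47.8],cap=20)"
```

```text
t 2.62 pos [608.3 325.6   8.4] rpy [-90.1  -0.4  47.9] F [-0.6 -1.  -0.2] w 26.4 D 6.0 rows 1
   [-4.2, 4.3, 0.2] [0.14, 0.15, 0.44]
```

move_arm(
  deltas=[
    {"dp": [-3,4,0],"rotation": [0,0,0]},
    {"dp": [0,0,0],"rotation": [0,0,0]},
  ],
)

```text
t: 2.78
eef_pos: [0.6064, 0.3234, 0.0048]
ee_rot: [-1.573, -0.008, 0.837]
force: [-0.6, -0.0, -0.5]
width: 0.0263
```

move_arm(
  deltas=[
    {"dp": [0,0,0],"rotation": [0,0,0]},
    {"dp": [0,0,0],"rotation": [0,0,0]},
    {"dp": [0,0,0],"rotation": [0,0,0]},
  ],
  jaw=255,
  squeeze=15,
)

```text
t: 3.03
eef_pos: [0.6069, 0.3236, 0.0062]
ee_rot: [-1.574, -0.01, 0.837]
force: [-0.3, -0.1, 0.7]
width: 0.0139
```

move_arm(
  deltas=[
    {"dp": [0,-2,-6],"rotation": [0,0,0]},
    {"dp": [0,-12,-8],"rotation": [0,0,0]},
    {"dp": [0,-12,-15],"rotation": [0,0,0]},
    {"dp": [0,0,-20],"rotation": [0,0,0]},
    {"dp": [0,0,-20],"rotation": [0,0,0]},
  ],
)

```text
t: 3.45
eef_pos: [0.6581, 0.2781, 0.0349]
ee_rot: [-1.573, -0.01, 0.842]
force: [1.3, 0.2, -0.9]
width: 0.0137
```

```bash
python3 -c "
from h import *
f=arm.grab_frame('top');crop(f,170,90,330,230,4,'t4.png')
f=arm.grab_frame('side');crop(f,190,160,310,285,5,'s4.png')
rowsto([.6071,.3218,.004],[-90,0,47.8],cap=20)"
```

```text
t 3.55 pos [659.8 276.5  34.8] rpy [-90.2  -0.6  48.1] F [ 0.1  0.5 -0.5] w 13.3 D 76.0 rows 4
   [-0.5, 7.6, 17.4] [0.05, 0.07, 0.15]
   [-0.5, 7.7, 17.4] [0.05, 0.07, 0.15]
   [-0.5, 7.7, 17.4] [0.05, 0.07, 0.15]
   [-0.5, 7.7, 17.4] [0.05, 0.07, 0.15]
```

View pics/s4.png

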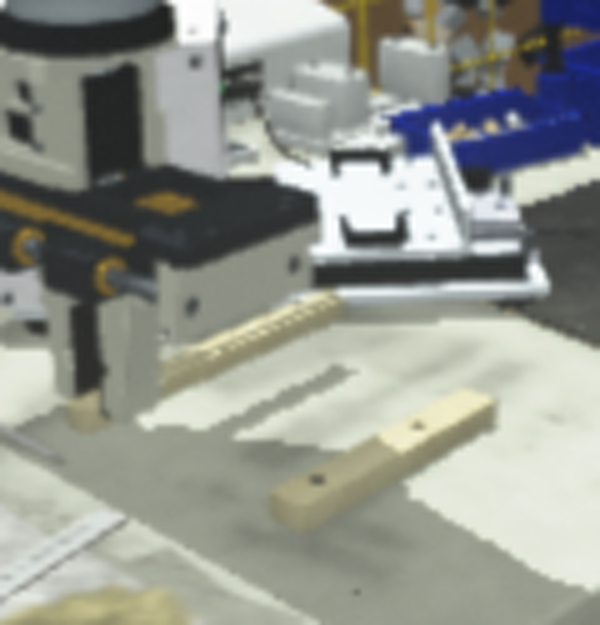

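View pics/t4.png

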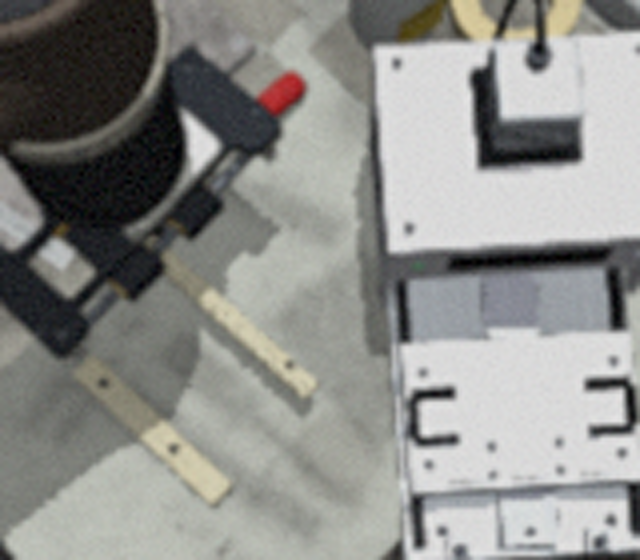

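The long bar hangs level in the jaws, about 70 mm clear of the short bar, which has not moved noticeably. I lower it here and release.

move_arm(
  deltas=[
    {"dp": [0,14,0],"rotation": [0,0,0]},
    {"dp": [0,12,0],"rotation": [0,0,0]},
    {"dp": [0,3,0],"rotation": [0,0,0]},
    {"dp": [0,0,0],"rotation": [0,0,0]},
  ],
)

```text
t: 3.88
eef_pos: [0.6615, 0.2763, 0.0055]
ee_rot: [-1.575, -0.013, 0.839]
force: [-3.3, -2.8, 18.2]
width: 0.0137
```

move_arm(
  deltas=[
    {"dp": [0,1,0],"rotation": [0,0,0]},
    {"dp": [0,0,0],"rotation": [0,0,0]},
    {"dp": [0,-15,0],"rotation": [0,0,0]},
    {"dp": [0,-30,0],"rotation": [0,0,0]},
    {"dp": [0,-25,0],"rotation": [0,0,0]},
  ],
  jaw=120,
)

```text
t: 4.3
eef_pos: [0.6544, 0.2748, 0.0659]
ee_rot: [-1.571, 0.003, 0.841]
force: [0.5, 0.3, -0.2]
width: 0.0415
```

```bash
python3 -c "
from h import *
rowsto([.541,.275,.06],[-90,0,47.8],cap=30)"
```

```text
t 4.3 pos [654.4 274.8  65.9] rpy [-90.    0.2  48.2] F [ 0.5  0.3 -0.2] w 41.5 D 113.5 rows 4
   [-18.9, 1.5, 21.1] [0.01, 0.09, -0.05]
   [-18.9, 1.5, 21.1] [0.01, 0.09, -0.05]
   [-18.9, 1.5, 21.1] [0.01, 0.09, -0.05]
   [-19.0, 1.5, 21.1] [0.01, 0.09, -0.05]
```

```bash
python3 -c "
from h import *
f=arm.grab_frame('top');crop(f,170,150,250,230,8,'t5.png')
f=arm.grab_frame('side');crop(f,225,220,310,285,8,'s5.png')"
```

```text
(no output)
```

View pics/s5.png

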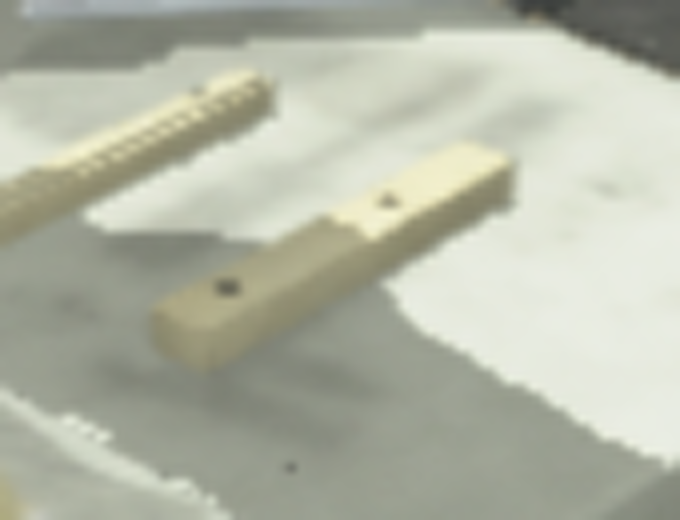

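View pics/t5.png

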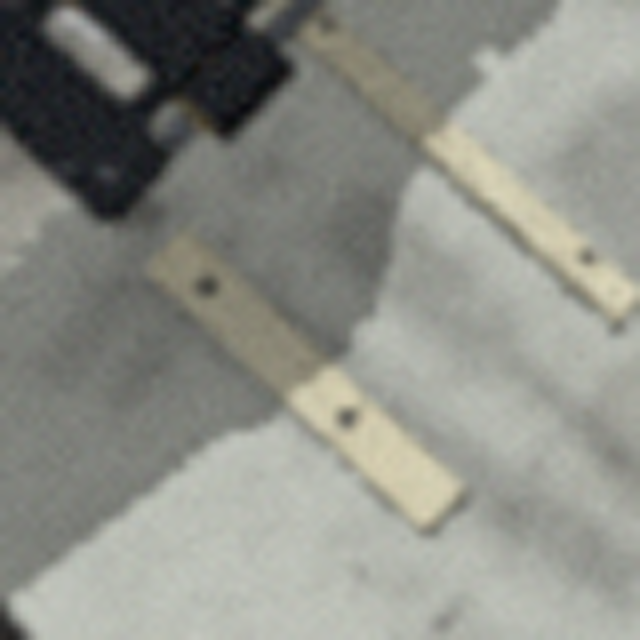

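```bash
python3 - <<'E'
from h import *
import pickle
F=pickle.load(open("f0.pkl","rb"))
T=lambda x,y:onplane(F["top"],[170+x/8-.5,150+y/8-.5],.014)[0][:2]
S=lambda x,y:onplane(F["side"],[225+x/8-.5,220+y/8-.5],.014)[0][:2]
for nm,c,h in(("top",[T(147,268),T(185,235),T(466,492),T(428,530)],(T(207,286),T(347,416))),("side",[S(208,338),S(153,318),S(458,140),S(517,163)],(S(228,288),S(389,202)))):
    c=np.array(c);u=(c[0]+c[1]-c[2]-c[3])/2
    print(nm,"centre",c.mean(0).round(4),"L",np.linalg.norm(u).round(4),"W",np.linalg.norm(c[0]-c[1]).round(4),np.linalg.norm(c[2]-c[3]).round(4),"yaw",np.degrees(np.arctan2(u[1],u[0]))-90)
    e=h[0]-h[1];print(" holes mid",((h[0]+h[1])/2).round(4),"yaw",np.degrees(np.arctan2(e[1],e[0]))-90)
E
```

```text
top centre [0.5393 0.2733] L 0.1292 W 0.0168 0.0176 yaw -41.984238959707874
 holes mid [0.5491 0.283 ] yaw -42.13028997529576
side centre [0.5375 0.2787] L 0.1313 W 0.0182 0.0226 yaw -40.7866471205372
 holes mid [0.5463 0.2838] yaw -42.7802395100107
```

Both views agree within 3 mm. Centre is about (0.540, 0.275) and length 129–131 mm, as specified.

move_arm(
  deltas=[
    {"dp": [-19,0,21],"rotation": [0,0,0]},
    {"dp": [-19,0,21],"rotation": [0,0,0]},
    {"dp": [-19,0,21],"rotation": [0,0,0]},
    {"dp": [-19,0,21],"rotation": [0,0,0]},
    {"dp": [0,0,0],"rotation": [0,0,0]},
  ],
)

```text
t: 4.82
eef_pos: [0.5384, 0.2754, 0.0658]
ee_rot: [-1.573, -0.003, 0.84]
force: [-0.1, -1.0, -0.5]
width: 0.0464
```

```bash
python3 -c "
from h import *
rowsto([.540,.275,.004],[-90,0,47.8],cap=20)"
```

```text
t 4.82 pos [538.4 275.4  65.8] rpy [-90.1  -0.1  48.2] F [-0.1 -1.  -0.5] w 46.4 D 61.9 rows 4
   [0.1, 15.5, -0.3] [0.03, 0.09, 0.04]
   [0.2, 15.5, -0.4] [0.03, 0.09, 0.04]
   [0.2, 15.5, -0.4] [0.03, 0.09, 0.04]
   [0.2, 15.5, -0.4] [0.03, 0.09, 0.04]
```

move_arm(
  deltas=[
    {"dp": [0,22,-1],"rotation": [0,0.4,0]},
    {"dp": [0,20,0],"rotation": [0,0,0]},
    {"dp": [0,14,0],"rotation": [0,0,0]},
    {"dp": [0,4,0],"rotation": [0,0,0]},
    {"dp": [0,0,0],"rotation": [0,0,0]},
  ],
)

```text
t: 5.23
eef_pos: [0.5361, 0.2767, 0.0037]
ee_rot: [-1.572, -0.004, 0.839]
force: [-0.1, 0.6, 1.0]
width: 0.0465
```

```bash
python3 -c "
from h import *
f=arm.grab_frame('side');crop(f,215,180,320,285,6,'s6.png')
rowsto([.540,.275,.004],[-90,0,47.8],cap=20)"
```

```text
t 5.28 pos [536.2 276.7   4. ] rpy [-90.1  -0.2  48. ] F [-0.9 -0.2 -0.8] w 46.4 D 4.1 rows 1
   [1.3, -0.0, -3.9] [0.09, 0.24, 0.23]
```

View pics/s6.png

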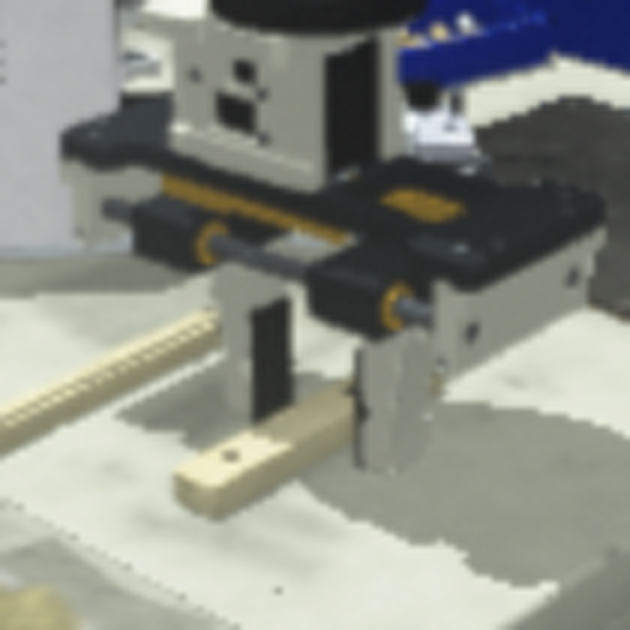

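The bar is between the jaws with clearance. But the carriage sits only about 78 mm from the hood wall and the gripper body reaches 96 mm along the jaw axis. I'll first draw the carriage back, gripping its lip at the centre, so I rise and go there.

move_arm(
  deltas=[
    {"dp": [0,-40,0],"rotation": [0,0,0]},
    {"dp": [0,-40,0],"rotation": [0,0,0]},
    {"dp": [0,-40,0],"rotation": [0,0,0]},
  ],
)

```text
t: 5.53
eef_pos: [0.5314, 0.2727, 0.1183]
ee_rot: [-1.57, 0.016, 0.837]
force: [1.3, 0.1, -0.2]
width: 0.0461
```

```bash
python3 -c "
from h import *
rowsto([.4994,.0298,.11],[-90,0,94.1],cap=34)"
```

```text
t 5.53 pos [531.4 272.7 118.3] rpy [-90.    0.9  48. ] F [ 1.3  0.1 -0.2] w 46.1 D 245.2 rows 8
   [-25.2, 1.4, -17.4] [-0.05, -5.77, -0.1]
   [-26.8, 1.4, -14.7] [-0.05, -5.77, -0.1]
   [-28.2, 1.3, -12.0] [-0.05, -5.77, -0.1]
   [-29.2, 1.3, -9.1] [-0.05, -5.77, -0.1]
   [-30.0, 1.3, -6.1] [-0.05, -5.77, -0.1]
```

move_arm(
  deltas=[
    {"dp": [-25,0,-17],"rotation": [0,-5.8,0]},
    {"dp": [-27,0,-15],"rotation": [0,-5.8,0]},
    {"dp": [-28,0,-12],"rotation": [0,-5.8,0]},
    {"dp": [-29,0,-9],"rotation": [0,-5.8,0]},
    {"dp": [-30,0,-6],"rotation": [0,-5.8,0]},
  ],
  jaw=165,
)

```text
t: 5.95
eef_pos: [0.5207, 0.1266, 0.1358]
ee_rot: [-1.582, -0.007, 1.37]
force: [0.6, 0.8, 0.1]
width: 0.0313
```

```bash
python3 -c "
from h import *
rowsto([.4994,.0298,.11],[-90,0,94.1],cap=34)"
```

```text
t 5.95 pos [520.7 126.6 135.8] rpy [-90.7  -0.4  78.5] F [0.6 0.8 0.1] w 31.3 D 102.4 rows 4
   [-24.8, 6.3, 0.5] [0.18, -3.9, 0.07]
   [-24.7, 6.3, 2.1] [0.18, -3.9, 0.07]
   [-24.5, 6.3, 3.8] [0.18, -3.9, 0.07]
   [-24.2, 6.4, 5.4] [0.18, -3.9, 0.07]
```

move_arm(
  deltas=[
    {"dp": [-25,7,0.5],"rotation": [0,-3.9,0]},
    {"dp": [-25,7,2],"rotation": [0,-3.9,0]},
    {"dp": [-24.5,7,4],"rotation": [0.5,-3.9,0]},
    {"dp": [-24,7,5.5],"rotation": [0,-3.9,0]},
    {"dp": [0,0,0],"rotation": [0,0,0]},
  ],
)

```text
t: 6.37
eef_pos: [0.4997, 0.0218, 0.1124]
ee_rot: [-1.584, -0.008, 1.662]
force: [0.0, 0.3, -0.3]
width: 0.0304
```

```bash
python3 -c "
from h import *
f=arm.grab_frame('top');s=arm.get_state()
foot(f,[.4994,.0298,.048],[-90,0,94.1],.031,250,110,6,'t7.png',(350,240))
f=arm.grab_frame('side')
foot(f,[.4994,.0298,.048],[-90,0,94.1],.031,220,140,6,'s7.png',(320,235))
rowsto([.4994,.0298,.08],[-90,0,94.1],cap=34)"
```

```text
t 6.47 pos [501.9  24.2 113.7] rpy [-90.9  -0.5  95. ] F [-0.1 -0.3  1.2] w 31.0 D 34.3 rows 2
   [2.7, 16.9, 1.3] [0.47, 0.44, 0.24]
   [2.8, 16.9, 1.2] [0.47, 0.44, 0.24]
```

View pics/s7.png

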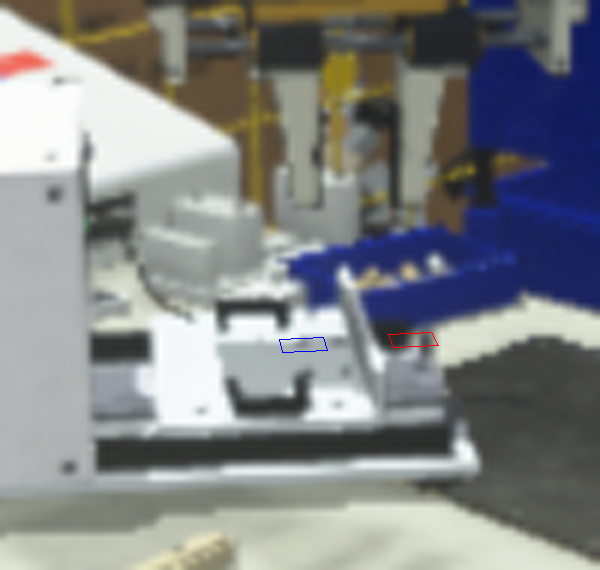

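View pics/t7.png

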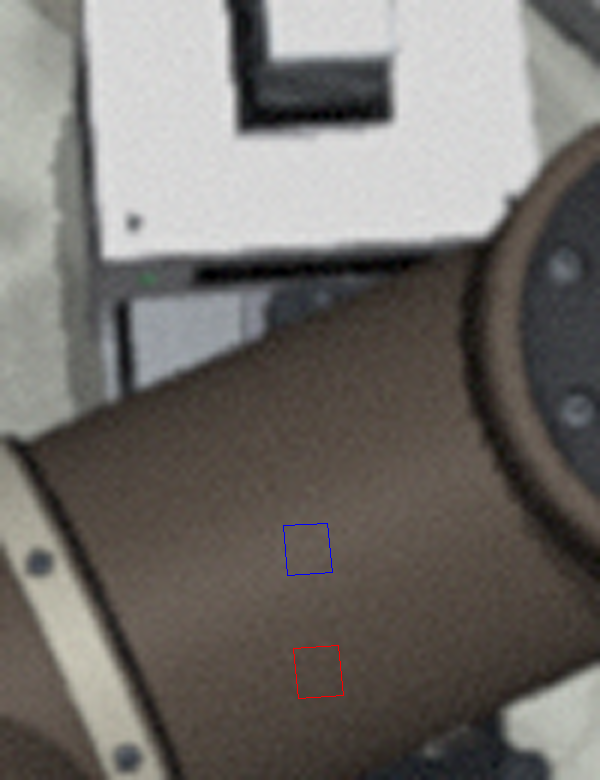

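The footprints straddle the lip. I'm descending.

move_arm(
  deltas=[
    {"dp": [5,25,2.5],"rotation": [0.9,0.8,0.4]},
    {"dp": [0,22,0],"rotation": [0,0,0]},
    {"dp": [0,6,0],"rotation": [0,0,0]},
    {"dp": [0,0,0],"rotation": [0,0,0]},
  ],
)

```text
t: 6.8
eef_pos: [0.5045, 0.0329, 0.0641]
ee_rot: [-1.581, -0.004, 1.641]
force: [0.7, 0.7, -0.2]
width: 0.0306
```

```bash
python3 -c "
from h import *
f=arm.grab_frame('side');crop(f,220,140,320,235,6,'s8.png')
rowsto([.4994,.0298,.047],[-90,0,94.1],cap=34)"
```

```text
t 6.85 pos [504.7  33.   64.6] rpy [-90.6  -0.2  94. ] F [-0.1 -0.2  0.5] w 30.9 D 18.6 rows 1
   [-2.9, 17.5, 5.7] [0.62, -0.06, 0.22]
```

View pics/s8.png

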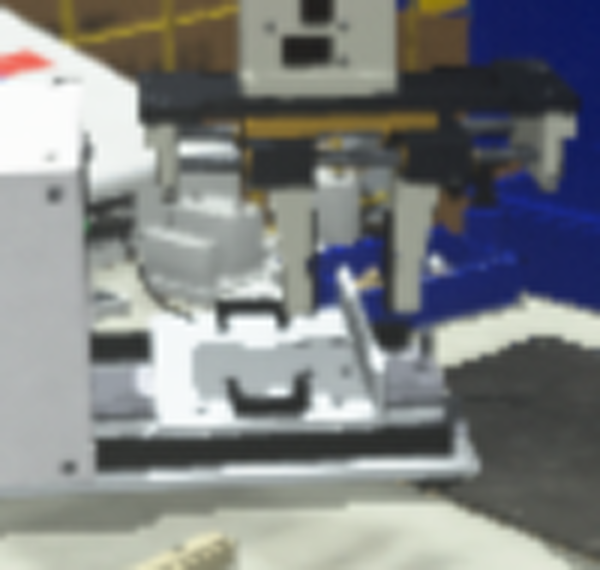

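move_arm(
  deltas=[
    {"dp": [-2.5,0,6],"rotation": [0.6,0,0]},
    {"dp": [0,10,1],"rotation": [0,0,0]},
    {"dp": [0,7,0],"rotation": [0,0,0]},
    {"dp": [0,0,0],"rotation": [0,0,0]},
  ],
)

```text
t: 7.18
eef_pos: [0.4997, 0.0317, 0.0497]
ee_rot: [-1.576, -0.006, 1.643]
force: [-0.5, -0.7, -0.0]
width: 0.0304
```

```bash
python3 -c "
from h import *
f=arm.grab_frame('side');crop(f,220,140,320,235,6,'s9.png')
rowsto([.4994,.0298,.047],[-90,0,94.1],cap=34)"
```

```text
t 7.23 pos [499.9  31.6  50.1] rpy [-90.3  -0.3  94.1] F [ 0.6  0.4 -0.7] w 31.1 D 3.6 rows 1
   [-1.8, 3.1, 0.6] [0.28, 0.02, 0.31]
```

View pics/s9.png

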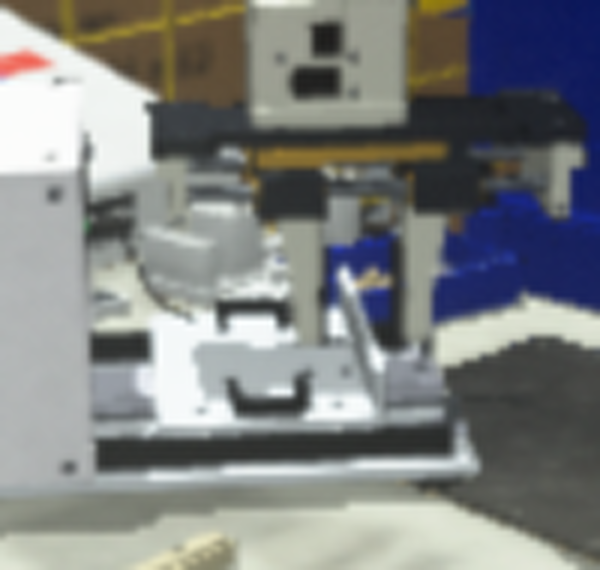

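move_arm(
  deltas=[
    {"dp": [0,0,0],"rotation": [0,0,0]},
    {"dp": [0,0,0],"rotation": [0,0,0]},
    {"dp": [0,0,0],"rotation": [0,0,0]},
    {"dp": [0,0,0],"rotation": [0,0,0]},
  ],
  jaw=255,
  squeeze=6,
)

```text
t: 7.57
eef_pos: [0.5003, 0.0317, 0.0507]
ee_rot: [-1.577, -0.005, 1.643]
force: [0.9, 0.4, -0.4]
width: 0.0098
```

move_arm(
  deltas=[
    {"dp": [0,0,4],"rotation": [0,0,0]},
    {"dp": [0,0,6],"rotation": [0,0,0]},
    {"dp": [0,0,6],"rotation": [0,0,0]},
    {"dp": [0,0,6],"rotation": [0,0,0]},
  ],
)

```text
t: 7.9
eef_pos: [0.4789, 0.0305, 0.0509]
ee_rot: [-1.58, -0.006, 1.643]
force: [1.5, -0.7, -1.7]
width: 0.005
```

move_arm(
  deltas=[
    {"dp": [0,0,5],"rotation": [0,0,0]},
    {"dp": [0,0,5],"rotation": [0,0,0]},
    {"dp": [0,0,3],"rotation": [0,0,0]},
  ],
)

```text
t: 8.15
eef_pos: [0.4667, 0.0303, 0.0518]
ee_rot: [-1.586, -0.008, 1.644]
force: [13.3, -2.7, -7.1]
width: 0.0067
```

```bash
python3 -c "
from h import *
f=arm.grab_frame('side');crop(f,220,140,320,235,6,'s10.png')
rowsto([.4994,.0298,.047],[-90,0,94.1],cap=34)"
```

```text
t 8.2 pos [466.9  30.4  51.9] rpy [-90.9  -0.5  94.2] F [12.3 -2.6 -7.9] w 6.3 D 32.9 rows 1
   [-3.1, 5.4, -32.3] [0.93, 0.1, 0.46]
```

View pics/s10.png

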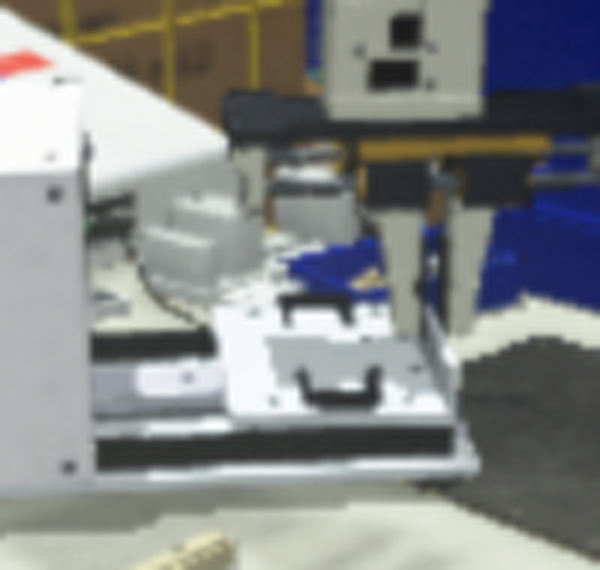

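The carriage has come back about 30 mm and reached its outer stop (12 N reaction). I open, rise, and look at it from above once clear.

move_arm(
  deltas=[
    {"dp": [0,0,-2],"rotation": [0,0,0]},
    {"dp": [0,0,0],"rotation": [0,0,0]},
    {"dp": [0,0,0],"rotation": [0,0,0]},
    {"dp": [0,-20,0],"rotation": [0,0,0]},
    {"dp": [0,-40,0],"rotation": [0,0,0]},
  ],
  jaw=120,
  squeeze=15,
)

```text
t: 8.62
eef_pos: [0.4608, 0.0278, 0.107]
ee_rot: [-1.573, -0.004, 1.643]
force: [1.7, 1.4, -0.6]
width: 0.0341
```

```bash
python3 -c "
from h import *
rowsto([.540,.275,.09],[-90,0,47.8],cap=34)"
```

```text
t 8.62 pos [460.8  27.8 107. ] rpy [-90.1  -0.2  94.1] F [ 1.7  1.4 -0.6] w 34.1 D 260.1 rows 8
   [30.1, 2.3, -12.1] [0.0, 5.79, 0.03]
   [31.2, 2.2, -9.0] [0.0, 5.79, 0.03]
   [31.9, 2.2, -5.8] [0.0, 5.79, 0.03]
   [32.3, 2.2, -2.5] [0.0, 5.79, 0.03]
   [32.4, 2.2, 0.7] [0.0, 5.79, 0.03]
```

move_arm(
  deltas=[
    {"dp": [30,0,-12],"rotation": [0,5.8,0]},
    {"dp": [31,0,-9],"rotation": [0,5.8,0]},
    {"dp": [32,0,-6],"rotation": [0,5.8,0]},
    {"dp": [32,0,-2.5],"rotation": [0,5.8,0]},
    {"dp": [32,0,0.5],"rotation": [0,5.8,0]},
  ],
)

```text
t: 9.03
eef_pos: [0.5105, 0.1818, 0.1168]
ee_rot: [-1.574, -0.01, 1.113]
force: [-0.2, -1.0, 0.3]
width: 0.0465
```

```bash
python3 -c "
from h import *
rowsto([.540,.275,.08],[-90,0,47.8],cap=34)"
```

```text
t 9.03 pos [510.5 181.8 116.8] rpy [-90.2  -0.6  63.8] F [-0.2 -1.   0.3] w 46.5 D 104.5 rows 4
   [24.1, 9.4, 3.7] [0.03, 4.0, 0.15]
   [23.8, 9.4, 5.4] [0.03, 4.0, 0.15]
   [23.4, 9.3, 7.0] [0.03, 4.0, 0.15]
   [22.8, 9.3, 8.6] [0.03, 4.0, 0.15]
```

move_arm(
  deltas=[
    {"dp": [24,9,4],"rotation": [0,4,0]},
    {"dp": [24,9,5.5],"rotation": [0,4,0]},
    {"dp": [23.5,9,7],"rotation": [0,4,0.5]},
    {"dp": [22,9,8.5],"rotation": [0,4,0]},
    {"dp": [0,0,0],"rotation": [0,0,0]},
  ],
)

```text
t: 9.45
eef_pos: [0.54, 0.2833, 0.0798]
ee_rot: [-1.572, -0.0, 0.816]
force: [-0.2, -0.7, 0.3]
width: 0.0463
```

```bash
python3 -c "
from h import *
f=arm.grab_frame('top');crop(f,260,145,340,235,6.6,'t11.png')
import pickle;pickle.dump(f,open('f11.pkl','wb'))
rowsto([.540,.275,.004],[-90,0,47.8],cap=20)"
```

```text
t 9.5 pos [539.3 281.7  80.1] rpy [-90.    0.   46.9] F [-0.3  0.2 -0.1] w 46.4 D 76.4 rows 4
   [-1.1, 19.0, -1.3] [0.01, -0.22, -0.01]
   [-1.1, 19.0, -1.3] [0.01, -0.22, -0.01]
   [-1.1, 19.0, -1.3] [0.01, -0.22, -0.01]
   [-1.1, 19.0, -1.3] [0.01, -0.22, -0.01]
```

View pics/t11.png

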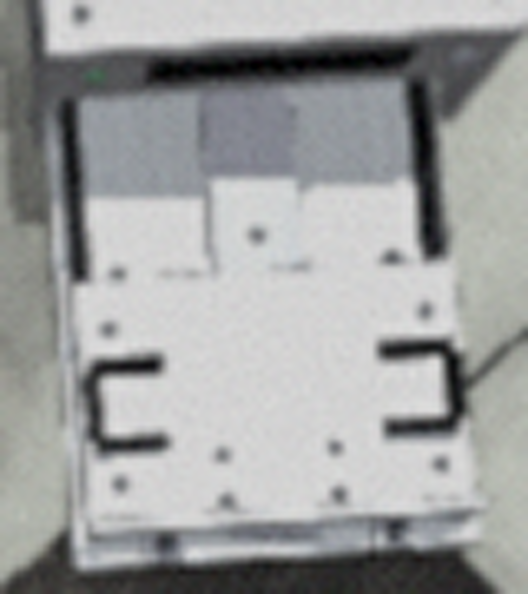

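The carriage is square and set back, with cups centred near (130,402) and (425,390) in the crop. Now I grasp the short bar.

move_arm(
  deltas=[
    {"dp": [-4,22,-5],"rotation": [0,-0.9,0]},
    {"dp": [0,22,0],"rotation": [0,0,0]},
    {"dp": [0,22,-1],"rotation": [0,0,0]},
    {"dp": [0,12,-1],"rotation": [0,0,0]},
    {"dp": [0,0,0],"rotation": [0,0,0]},
  ],
)

```text
t: 9.92
eef_pos: [0.5392, 0.2706, 0.0009]
ee_rot: [-1.571, 0.003, 0.841]
force: [-0.9, -0.6, 0.3]
width: 0.0462
```

```bash
python3 -c "
from h import *
rowsto([.540,.275,.004],[-90,0,47.8],cap=20)
import pickle
f=pickle.load(open('f11.pkl','rb'))
def P(x,y,z): return onplane(f,[260+x/6.6-.5,145+y/6.6-.5],z)[0]
gray=cv2.cvtColor(f['pixels'],cv2.COLOR_RGB2GRAY)
G=cv2.resize(gray[145:235,260:340],None,fx=6.6,fy=6.6,interpolation=cv2.INTER_CUBIC)
n,l,st,c=cv2.connectedComponentsWithStats((G<85).astype(np.uint8))
q=[]
for i in range(1,n):
    if 1500<st[i,4]<4000: print(st[i],c[i].round(0), P(c[i][0],c[i][1],.05).round(4))
for k,v in dict(TL=P(75,285,.04),TR=P(455,262,.04),Lt=P(95,530,.062),Lr=P(478,508,.062)).items(): print(k,v.round(4))
"
```

```text
t 9.92 pos [539.2 270.6   0.9] rpy [-90.    0.1  48.2] F [-0.9 -0.6  0.3] w 46.2 D 5.5 rows 1
   [3.8, -3.1, 2.4] [0.0, 0.4, -0.14]
[ 381  341   92   93 2779] [434. 385.] [ 0.5203 -0.0304  0.05  ]
[  83  358   81   94 2189] [117. 403.] [0.5129 0.0916 0.05  ]
TL [0.5605 0.1069 0.04  ]
TR [ 0.5704 -0.0422  0.04  ]
Lt [0.4635 0.1007 0.062 ]
Lr [ 0.4722 -0.0432  0.062 ]
```

move_arm(
  deltas=[
    {"dp": [4,-2,2],"rotation": [0,0.4,0]},
    {"dp": [0,0,0],"rotation": [0,0,0]},
  ],
)

```text
t: 10.08
eef_pos: [0.5396, 0.2732, 0.0035]
ee_rot: [-1.571, 0.005, 0.834]
force: [0.1, -0.1, -0.1]
width: 0.0465
```

move_arm(
  deltas=[
    {"dp": [0,0,0],"rotation": [0,0,0]},
    {"dp": [0,0,0],"rotation": [0,0,0]},
    {"dp": [0,0,0],"rotation": [0,0,0]},
    {"dp": [0,0,0],"rotation": [0,0,0]},
    {"dp": [0,0,0],"rotation": [0,0,0]},
  ],
  jaw=255,
  squeeze=20,
)

```text
t: 10.5
eef_pos: [0.5412, 0.2747, 0.0083]
ee_rot: [-1.571, -0.002, 0.835]
force: [-0.0, 0.6, -0.8]
width: 0.0195
```

move_arm(
  deltas=[
    {"dp": [0,-20,0],"rotation": [0,0,0]},
    {"dp": [0,-40,0],"rotation": [0,0,0]},
    {"dp": [0,-35,0],"rotation": [0,0,0]},
    {"dp": [0,0,0],"rotation": [0,0,0]},
  ],
)

```text
t: 10.83
eef_pos: [0.5398, 0.2733, 0.1049]
ee_rot: [-1.571, 0.004, 0.835]
force: [1.3, 0.9, 1.4]
width: 0.0195
```

```bash
python3 -c "
from h import *
f=arm.grab_frame('side');crop(f,200,120,330,250,5,'s12.png')
rowsto([.5164,.0305,.10],[-90,0,94.1],cap=30)"
```

```text
t 10.88 pos [538.7 272.7 102.3] rpy [-90.    0.4  47.8] F [ 0.2  0.7 -0.7] w 20.0 D 243.3 rows 9
   [-21.6, 0.4, -16.2] [-0.02, -5.14, -0.04]
   [-23.0, 0.4, -14.2] [-0.02, -5.14, -0.04]
   [-24.2, 0.4, -12.1] [-0.02, -5.14, -0.04]
   [-25.1, 0.4, -9.9] [-0.02, -5.14, -0.04]
   [-25.9, 0.3, -7.6] [-0.02, -5.14, -0.04]
```

View pics/s12.png

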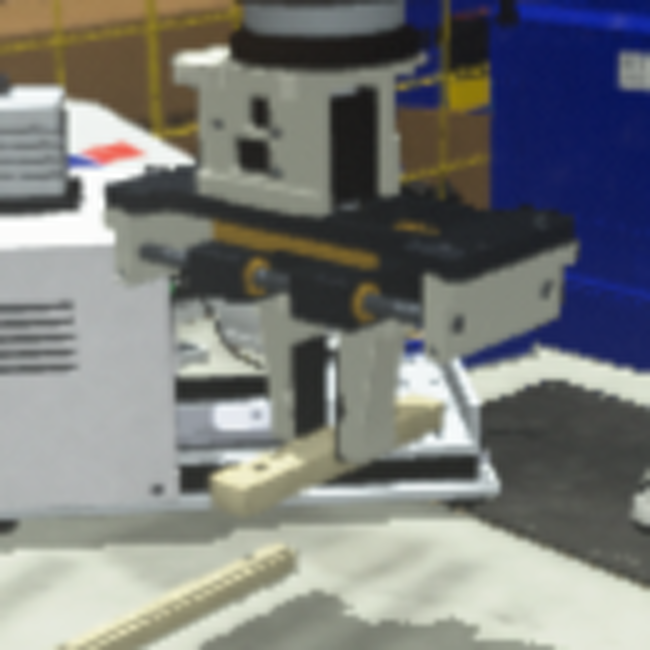

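The bar is level in the jaws. I carry it over, staying above hood-top level with the body.

move_arm(
  deltas=[
    {"dp": [-22,-12,-10],"rotation": [0,-5.2,0]},
    {"dp": [-24,-10,-8],"rotation": [0,-5.2,0]},
    {"dp": [-25,0,-7],"rotation": [0,-5.2,0]},
    {"dp": [-26,0,-6],"rotation": [0,-5.2,0]},
    {"dp": [-26,0,-5],"rotation": [0,-5.2,0]},
  ],
)

```text
t: 11.3
eef_pos: [0.5042, 0.1489, 0.1234]
ee_rot: [-1.567, 0.004, 1.309]
force: [-0.3, -0.8, 0.1]
width: 0.0199
```

```bash
python3 -c "
from h import *
rowsto([.512,.0305,.12],[-90,0,94.1],cap=30)"
```

```text
t 11.3 pos [504.2 148.9 123.4] rpy [-89.8   0.2  75. ] F [-0.3 -0.8  0.1] w 19.9 D 118.7 rows 4
   [-28.1, 0.9, -9.5] [-0.07, -4.77, -0.05]
   [-28.8, 0.9, -7.2] [-0.07, -4.77, -0.05]
   [-29.3, 0.9, -4.8] [-0.07, -4.77, -0.05]
   [-29.6, 0.9, -2.3] [-0.07, -4.77, -0.05]
```

move_arm(
  deltas=[
    {"dp": [-28,0,-9.5],"rotation": [0,-4.8,0]},
    {"dp": [-28,0,-7],"rotation": [0,-4.8,0]},
    {"dp": [-28,0,-5],"rotation": [0,-4.8,0]},
    {"dp": [-26,0,-2.5],"rotation": [0,-4.2,0]},
    {"dp": [0,0,0],"rotation": [0,0,0]},
  ],
)

```text
t: 11.72
eef_pos: [0.5085, 0.0276, 0.1207]
ee_rot: [-1.561, 0.003, 1.657]
force: [-0.4, 0.2, -0.8]
width: 0.0196
```

```bash
python3 -c "
from h import *
rowsto([.5164,.0305,.07],[-90,0,94.1],cap=25)"
```

```text
t 11.72 pos [508.5  27.6 120.7] rpy [-89.4   0.2  94.9] F [-0.4  0.2 -0.8] w 19.6 D 51.4 rows 3
   [0.8, 16.9, -2.9] [-0.18, 0.27, -0.06]
   [0.8, 16.9, -2.8] [-0.18, 0.27, -0.06]
   [0.8, 16.9, -2.8] [-0.18, 0.27, -0.06]
```

move_arm(
  deltas=[
    {"dp": [2,22,-7.5],"rotation": [-0.5,0.8,0]},
    {"dp": [0,22,0],"rotation": [0,0,0]},
    {"dp": [0,4,0],"rotation": [0,0,0]},
    {"dp": [0,0,0],"rotation": [0,0,0]},
  ],
)

```text
t: 12.05
eef_pos: [0.5153, 0.0279, 0.0705]
ee_rot: [-1.571, 0.003, 1.636]
force: [-0.3, -0.1, 0.3]
width: 0.0199
```

```bash
python3 -c "
from h import *
f=arm.grab_frame('side');crop(f,225,130,325,225,7,'s13.png')
f=arm.grab_frame('top');crop(f,250,130,350,240,5,'t13.png')
rowsto([.5164,.0305,.05],[-90,0,94.1],cap=25)"
```

```text
t 12.15 pos [515.7  28.2  71.5] rpy [-90.1   0.1  93.8] F [-0.5  0.4 -0.1] w 19.6 D 21.7 rows 1
   [2.3, 21.5, -0.8] [0.06, -0.31, -0.12]
```

View pics/s13.png

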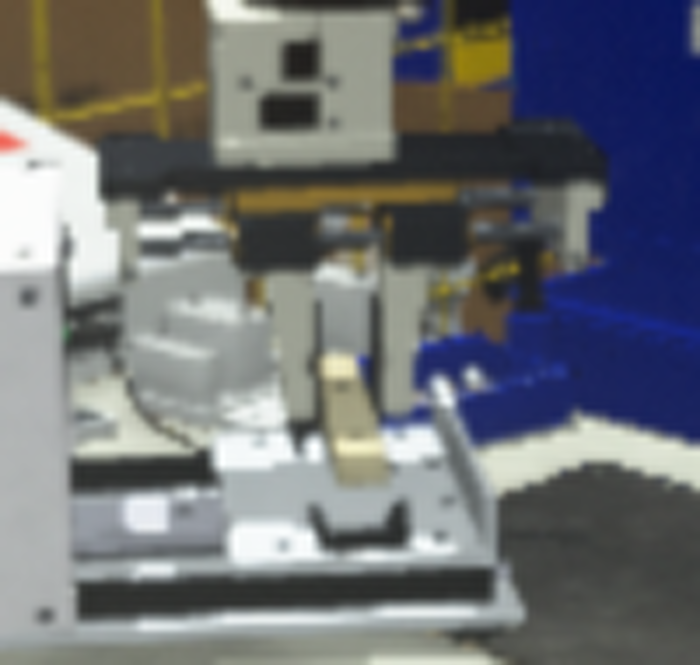

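View pics/t13.png

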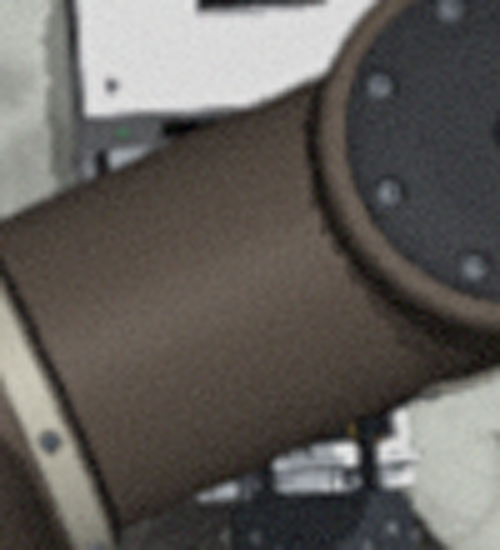

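```bash
python3 - <<'E'
from h import *
import pickle
f=pickle.load(open("f0.pkl","rb"))["side"]
tcp=np.array([.5157,.0282,.0715]);u=np.array([-.0715,.9974,0])
def Q(x,y): 
    d,o=rays(f,[225+x/7-.5,130+y/7-.5]); return o,d[0]
def onY(x,y,end): # plane through end pt normal u
    o,d=Q(x,y); t=((end-o)@u)/(d@u); return o+d*t
for off in(.062,.065,.068):
    e=tcp+u*off
    bl,br,tl,tr=[onY(*p,e) for p in((338,482),(388,477),(333,450),(383,442))]
    print(off,"bottom L/R",bl.round(4),br.round(4),"top",tl.round(4),tr.round(4), "mid",((bl+br)/2).round(4))
# where nest +y end cheeks: predicted bar end at floor
nest=np.array([.5164,.0305,.040]);ux=np.array([.9974,.0715,0])
for nm,p in dict(barL=nest+u*.065+ux*.01,barR=nest+u*.065-ux*.01,cupoutL=nest+u*.070+ux*.02,cupoutR=nest+u*.070-ux*.02,lipL=nest-ux*.05+u*.075+[0,0,.022]).items():
    q=proj(f,p)[0];print(nm,((q-[225,130]+.5)*7).round(0))
E
```

```text
0.062 bottom L/R [0.519  0.0906 0.0644] [0.5    0.0892 0.0655] top [0.5208 0.0907 0.0773] [0.5018 0.0894 0.0796] mid [0.5095 0.0899 0.065 ]
0.065 bottom L/R [0.5191 0.0936 0.0655] [0.5002 0.0922 0.0666] top [0.5208 0.0937 0.0783] [0.502  0.0924 0.0806] mid [0.5096 0.0929 0.066 ]
0.068 bottom L/R [0.5192 0.0966 0.0666] [0.5003 0.0953 0.0677] top [0.5209 0.0967 0.0794] [0.5021 0.0954 0.0816] mid [0.5097 0.0959 0.0671]
barL [332. 547.]
barR [384. 545.]
cupoutL [307. 553.]
cupoutR [412. 549.]
lipL [493. 495.]
```

move_arm(
  deltas=[
    {"dp": [2,10,0],"rotation": [0,-0.3,0]},
    {"dp": [0,8,0],"rotation": [0,0,0]},
    {"dp": [0,0,0],"rotation": [0,0,0]},
  ],
)

```text
t: 12.4
eef_pos: [0.5173, 0.0318, 0.0545]
ee_rot: [-1.576, 0.001, 1.644]
force: [0.3, -1.1, 0.2]
width: 0.0194
```

```bash
python3 -c "
from h import *
f=arm.grab_frame('side');crop(f,235,160,305,220,10,'s14.png')
rowsto([.5152,.0305,.047],[-90,0,94.1],cap=25)"
```

```text
t 12.45 pos [517.5  31.8  55. ] rpy [-90.3   0.   94.2] F [-0.4  0.3 -1. ] w 19.6 D 8.4 rows 1
   [-1.2, 8.0, 2.4] [0.33, 0.11, -0.05]
```

View pics/s14.png

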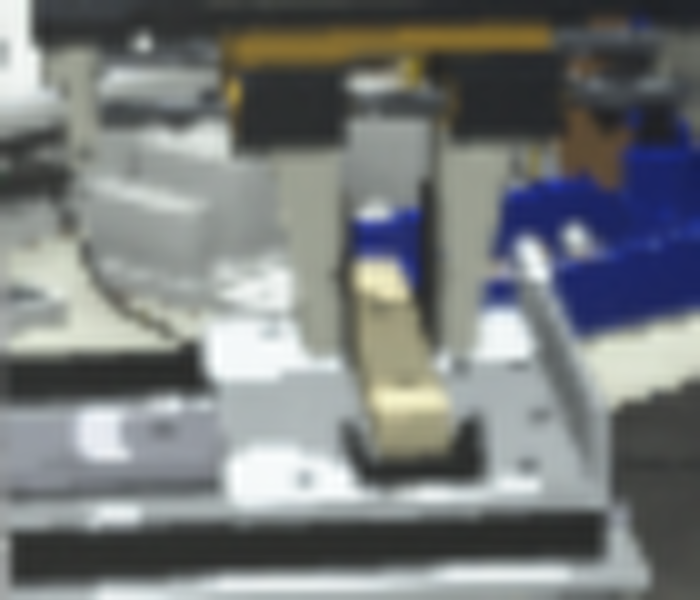

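The bar end sits inside the near cup, about 1.5–2 mm towards the hood side. I correct that and lower the rest.

move_arm(
  deltas=[
    {"dp": [-1,1,2.5],"rotation": [0.3,0,0]},
    {"dp": [0,4,0.5],"rotation": [0,0,0]},
    {"dp": [0,2,0],"rotation": [0,0,0]},
    {"dp": [0,0,0],"rotation": [0,0,0]},
  ],
)

```text
t: 12.78
eef_pos: [0.5149, 0.0311, 0.0483]
ee_rot: [-1.572, 0.0, 1.645]
force: [0.2, 0.1, 0.2]
width: 0.02
```

```bash
python3 -c "
from h import *
f=arm.grab_frame('side');crop(f,235,160,305,220,10,'s15.png')
rowsto([.5152,.0305,.0455],[-90,0,94.1],cap=25)"
```

```text
t 12.83 pos [515.   31.1  48.4] rpy [-90.1   0.   94.3] F [ 1.2 -0.9 -0.6] w 19.5 D 2.9 rows 1
   [-0.6, 2.9, -0.2] [0.09, 0.15, -0.02]
```

View pics/s15.png

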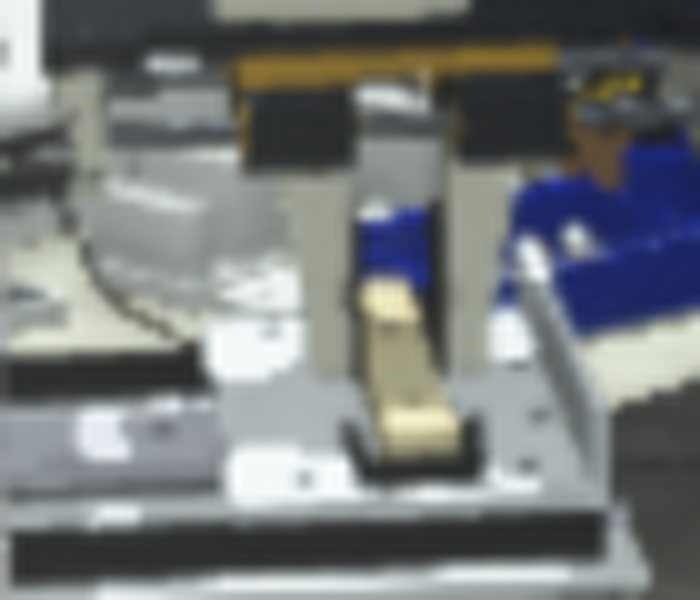

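move_arm(
  deltas=[
    {"dp": [0,2,-0.5],"rotation": [0,0,0]},
    {"dp": [0,1.5,0],"rotation": [0,0,0]},
    {"dp": [0,0,0],"rotation": [0,0,0]},
  ],
)

```text
t: 13.08
eef_pos: [0.5154, 0.031, 0.048]
ee_rot: [-1.573, 0.001, 1.646]
force: [-0.7, 0.3, -0.4]
width: 0.0195
```

```bash
python3 -c "
from h import *
f=arm.grab_frame('side');crop(f,235,160,305,220,10,'s16.png')
rowsto([.5152,.0305,.0455],[-90,0,94.1],cap=25)"
```

```text
t 13.13 pos [515.6  31.1  48. ] rpy [-90.1   0.   94.3] F [ 0.4 -1.2 -0.5] w 19.8 D 2.6 rows 1
   [-0.5, 2.5, 0.4] [0.13, 0.22, -0.05]
```

View pics/s16.png

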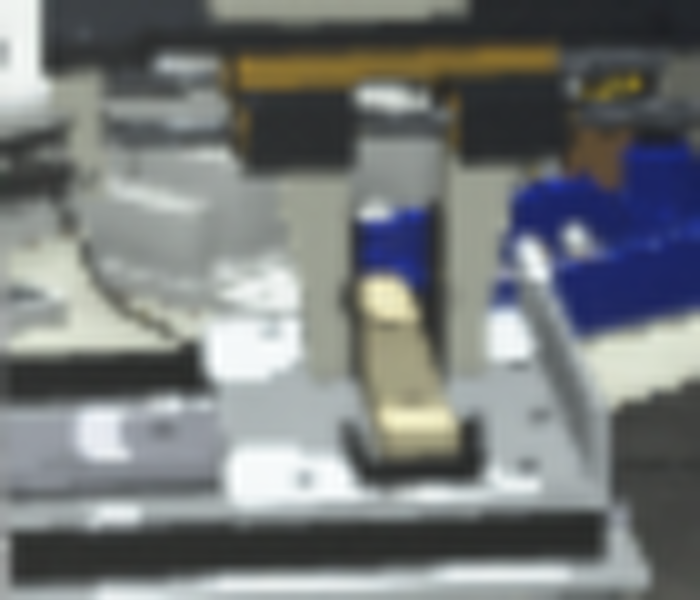

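move_arm(
  deltas=[
    {"dp": [0,4,0],"rotation": [0,0,0]},
    {"dp": [0,2,0],"rotation": [0,0,0]},
  ],
)

```text
t: 13.3
eef_pos: [0.516, 0.031, 0.0451]
ee_rot: [-1.574, 0.001, 1.648]
force: [-12.4, 3.0, 29.6]
width: 0.0197
```

move_arm(
  deltas=[
    {"dp": [0,-1,1],"rotation": [0,0,0]},
    {"dp": [0,0,0],"rotation": [0,0,0]},
  ],
)

```text
t: 13.47
eef_pos: [0.5153, 0.0311, 0.0469]
ee_rot: [-1.576, 0.001, 1.648]
force: [0.2, 0.8, -0.9]
width: 0.02
```

move_arm(
  deltas=[
    {"dp": [0,0,0],"rotation": [0,0,0]},
    {"dp": [0,0,0],"rotation": [0,0,0]},
    {"dp": [0,0,0],"rotation": [0,0,0]},
  ],
  jaw=165,
)

```text
t: 13.72
eef_pos: [0.5155, 0.031, 0.0464]
ee_rot: [-1.576, 0.001, 1.648]
force: [-0.5, 0.0, 0.6]
width: 0.0296
```

```bash
python3 -c "
from h import *
f=arm.grab_frame('side');crop(f,235,160,305,220,10,'s17.png')
rowsto([.5152,.0305,.0455],[-90,0,94.1],cap=25)"
```

```text
t 13.77 pos [515.5  31.   46.3] rpy [-90.3   0.1  94.4] F [-0.5  0.6 -0.4] w 30.7 D 1.0 rows 1
   [-0.5, 0.8, 0.3] [0.28, 0.3, -0.06]
```

View pics/s17.png

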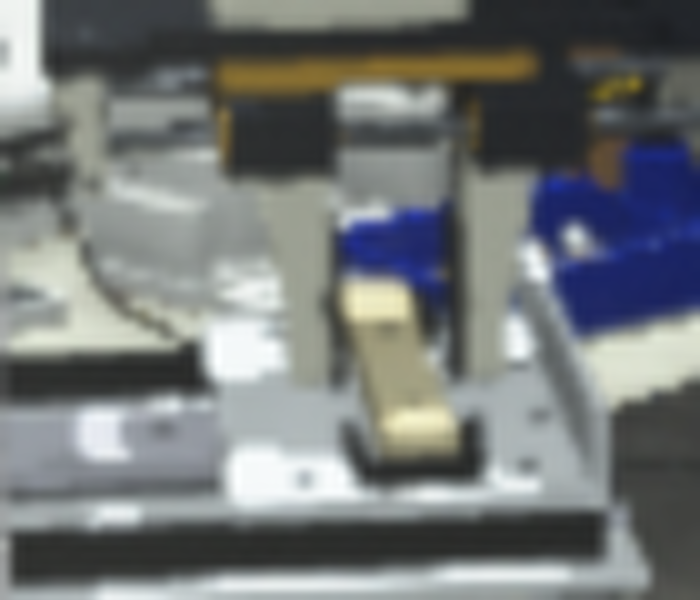

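move_arm(
  deltas=[
    {"dp": [0,-12,0],"rotation": [0,0,0]},
    {"dp": [0,-30,0],"rotation": [0,0,0]},
    {"dp": [0,-40,0],"rotation": [0,0,0]},
    {"dp": [30,0,10],"rotation": [0,0,0]},
    {"dp": [41,0,0],"rotation": [0,0,0]},
  ],
)

```text
t: 14.18
eef_pos: [0.4978, 0.097, 0.1283]
ee_rot: [-1.567, 0.004, 1.64]
force: [-0.2, -0.1, -1.8]
width: 0.0311
```

move_arm(
  deltas=[
    {"dp": [41,0,0],"rotation": [0,0,0]},
    {"dp": [41,0,0],"rotation": [0,0,0]},
  ],
)

```text
t: 14.35
eef_pos: [0.4924, 0.1807, 0.1299]
ee_rot: [-1.571, 0.002, 1.636]
force: [1.0, 0.2, -0.1]
width: 0.0311
```

```bash
python3 -c "
from h import *
f=arm.grab_frame('side');crop(f,235,160,305,220,10,'s18.png')
f=arm.grab_frame('top');crop(f,265,165,340,235,8,'t18.png')
rowsto([.42,.0305,.12],[-90,0,94.1],cap=25)"
```

```text
t 14.45 pos [493.3 184.4 129.8] rpy [-90.1   0.1  94.1] F [-0.4 -0.3 -0.8] w 30.8 D 170.7 rows 7
   [-21.2, 1.4, 12.0] [0.01, -0.0, -0.01]
   [-21.2, 1.4, 12.0] [0.01, -0.0, -0.01]
   [-21.2, 1.4, 12.0] [0.01, -0.0, -0.01]
   [-21.2, 1.4, 12.0] [0.01, -0.0, -0.01]
   [-21.2, 1.4, 12.0] [0.01, -0.0, -0.01]
```

View pics/s18.png

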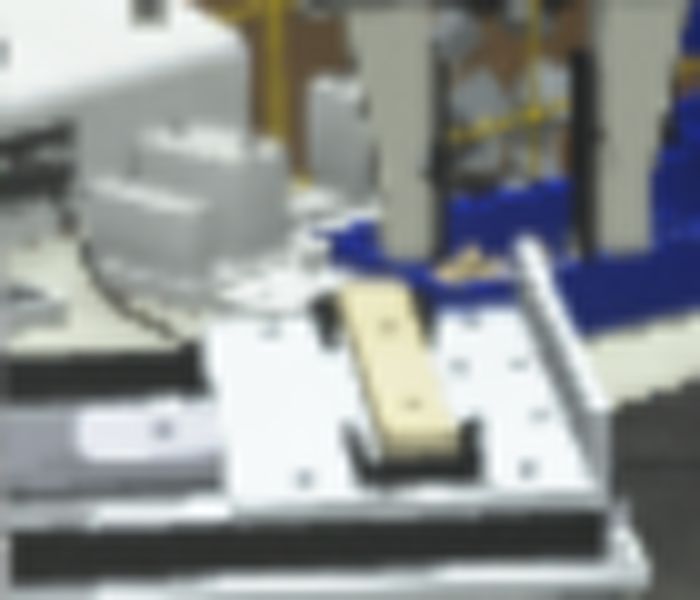

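View pics/t18.png

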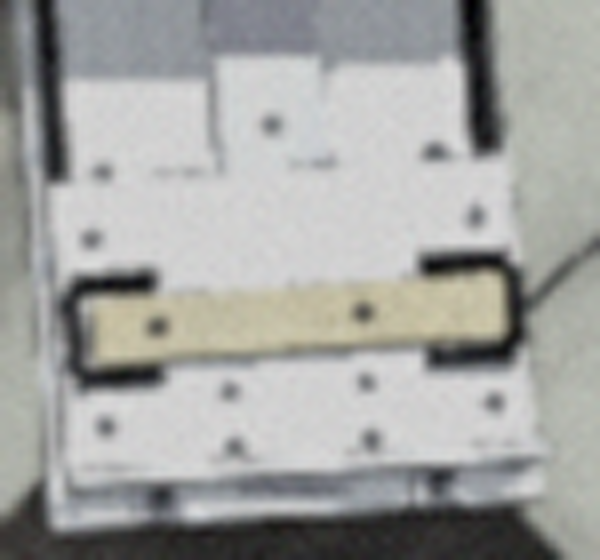

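```bash
python3 - <<'E'
from h import *
for n in("top","side"):
    f=arm.grab_frame(n);C=cloud(f)
    hsv=cv2.cvtColor(f["pixels"],cv2.COLOR_RGB2HSV)
    P=C.reshape(-1,3);nest=np.array([.5155,.0305])
    u=np.array([-.0715,.9974]);ux=np.array([.9974,.0715])
    a=(P[:,:2]-nest)@u;b=(P[:,:2]-nest)@ux
    sat=hsv[...,1].ravel()
    m=(abs(a)<.07)&(abs(b)<.02)&(sat>30)&(P[:,2]>.044)&(P[:,2]<.07)
    for lo in np.arange(-.07,.07,.02):
        k=m&(a>=lo)&(a<lo+.02); print(n,lo.round(3),k.sum(),"z med",np.median(P[k,2]).round(4) if k.any() else None,"b mid",np.median(b[k]).round(4) if k.any() else None)
    print("a range",a[m].min().round(4),a[m].max().round(4))
    k=(abs(a)<.04)&(b>.02)&(b<.045)&(abs(P[:,2]-.04)<.012);print("plate z",np.median(P[k,2]))
E
```

```text
top -0.07 70 z med 0.0541 b mid 0.0008
top -0.05 66 z med 0.0545 b mid -0.0011
top -0.03 57 z med 0.0549 b mid -0.0001
top -0.01 61 z med 0.0548 b mid -0.0009
top 0.01 55 z med 0.0545 b mid -0.0001
top 0.03 61 z med 0.0545 b mid 0.0005
top 0.05 49 z med 0.0538 b mid -0.0004
top 0.07 0 z med None b mid None
a range -0.0698 0.0624
plate z 0.04071560646092309
side -0.07 9 z med 0.0482 b mid -0.0102
side -0.05 21 z med 0.0544 b mid -0.0011
side -0.03 16 z med 0.0542 b mid -0.0008
side -0.01 17 z med 0.0543 b mid 0.0006
side 0.01 13 z med 0.0544 b mid -0.0004
side 0.03 16 z med 0.0543 b mid 0.0011
side 0.05 35 z med 0.053 b mid -0.0003
side 0.07 0 z med None b mid None
a range -0.0699 0.0681
plate z 0.040296758264289634
```

The bar lies flat in the nest. Its top is 14 mm above the plate along its whole length in both views, it is laterally centred within 1 mm, and both ends are inside the cups. Next is the push with shut fingers, jaws across, tool tilted forward; I check the joints first.

```bash
python3 -c "
from h import *
s=arm.get_state();print(np.round(s['q'],3))
rowsto([.41,.0235,.13],[-90,0,4.1],cap=30)"
```

```text
[ 0.727  0.202 -0.451  0.002 -0.921 -0.659]
t 14.55 pos [492.4 180.6 129. ] rpy [-89.9   0.2  94. ] F [-0.1 -1.1 -0.2] w 30.8 D 177.4 rows 13
   [-11.6, -0.0, 7.2] [0.01, 6.91, -0.01]
   [-12.4, -0.0, 5.7] [0.01, 6.91, -0.01]
   [-13.0, -0.0, 4.2] [0.01, 6.91, -0.01]
   [-13.4, -0.0, 2.6] [0.01, 6.91, -0.01]
   [-13.6, -0.0, 0.9] [0.01, 6.91, -0.01]
```

move_arm(
  deltas=[
    {"dp": [-11.5,0,7],"rotation": [0,7,0]},
    {"dp": [-12,0,6],"rotation": [0,7,0]},
    {"dp": [-13,0,4],"rotation": [0,7,0]},
    {"dp": [-13,0,2.5],"rotation": [0,7,0]},
    {"dp": [-13.5,0,1],"rotation": [0,7,0]},
  ],
  jaw=255,
)

```text
t: 14.97
eef_pos: [0.4594, 0.1166, 0.1271]
ee_rot: [-1.57, 0.007, 1.016]
force: [0.7, -0.8, 0.1]
width: 0.0039
```

```bash
python3 -c "
from h import *
rowsto([.43,.0245,.12],[-90,0,4.1],cap=30)"
```

```text
t 14.97 pos [459.4 116.6 127.1] rpy [-90.    0.4  58.2] F [ 0.7 -0.8  0.1] w 3.9 D 96.9 rows 8
   [-11.7, 1.0, -2.9] [0.02, 6.77, -0.05]
   [-11.3, 1.0, -4.3] [0.02, 6.77, -0.05]
   [-10.7, 0.9, -5.6] [0.02, 6.77, -0.05]
   [-10.0, 0.9, -6.8] [0.02, 6.77, -0.05]
   [-9.1, 0.9, -7.9] [0.02, 6.77, -0.05]
```

move_arm(
  deltas=[
    {"dp": [-11.5,0,-3],"rotation": [0,6.8,0]},
    {"dp": [-11,0,-4.5],"rotation": [0,6.8,0]},
    {"dp": [-10.5,0,-5.5],"rotation": [0,6.8,0]},
    {"dp": [-10,0,-7],"rotation": [0,6.8,0]},
    {"dp": [-9,0,-8],"rotation": [0,6.8,0]},
  ],
)

```text
t: 15.38
eef_pos: [0.4374, 0.05, 0.1262]
ee_rot: [-1.575, 0.01, 0.391]
force: [0.5, 0.0, 1.2]
width: 0.0006
```

```bash
python3 -c "
from h import *
rowsto([.43,.0245,.12],[-90,0,4.1],cap=30)
print(arm.get_state()['q'].round(3))"
```

```text
t 15.38 pos [437.4  50.  126.2] rpy [-90.2   0.6  22.4] F [0.5 0.  1.2] w 0.6 D 27.3 rows 3
   [-5.5, 2.1, -6.9] [0.1, 6.1, -0.18]
   [-4.8, 2.1, -7.5] [0.1, 6.1, -0.18]
   [-3.9, 2.1, -7.9] [0.1, 6.1, -0.18]
[ 0.566  0.07  -0.62   0.003 -0.892 -1.748]
```

```bash
cat >> h.py <<'E'
def tilt(th,yaw=4.1):
    return (Ro.from_euler("xyz",[-90,0,yaw],degrees=True)*Ro.from_euler("z",-th,degrees=True)).as_euler("xyz",degrees=True)
E
python3 -c "
from h import *
print(tilt(20))
rowsto([.43,.0245,.10],tilt(15),n=4)"
```

```text
[-90.  -20.    4.1]
t 15.38 pos [437.4  50.  126.2] rpy [-90.2   0.6  22.4] F [0.5 0.  1.2] w 0.6 D 37.3 rows 4
   [-4.1, 6.6, -5.2] [-0.52, 4.56, -3.85]
   [-4.1, 6.4, -5.4] [-0.52, 4.56, -3.85]
   [-4.1, 6.2, -5.7] [-0.52, 4.56, -3.85]
   [-4.0, 5.9, -6.0] [-0.52, 4.56, -3.85]
```

move_arm(
  deltas=[
    {"dp": [-4,6.5,-5],"rotation": [-0.5,4.6,-3.9]},
    {"dp": [-4,6.5,-5.5],"rotation": [-0.5,4.6,-3.9]},
    {"dp": [-4,6,-5.5],"rotation": [-0.5,4.6,-3.9]},
    {"dp": [-4,6,-6],"rotation": [-0.5,4.6,-3.9]},
    {"dp": [0,0,0],"rotation": [0,0,0]},
  ],
)

```text
t: 15.8
eef_pos: [0.4283, 0.0165, 0.0993]
ee_rot: [-1.57, -0.253, 0.054]
force: [-0.7, -1.0, -1.1]
width: 0.0005
```

```bash
python3 -c "
from h import *
rowsto([.435,.0247,.049],tilt(15),n=4)
print(arm.get_state()['q'].round(3))"
```

```text
t 15.8 pos [428.3  16.5  99.3] rpy [-90.  -14.5   3.1] F [-0.7 -1.  -1.1] w 0.5 D 51.4 rows 4
   [-1.4, 12.6, 1.9] [0.06, -0.24, -0.12]
   [-1.4, 12.6, 1.9] [0.06, -0.24, -0.12]
   [-1.5, 12.6, 1.9] [0.06, -0.24, -0.12]
   [-1.5, 12.6, 1.9] [0.06, -0.24, -0.12]
[ 0.613 -0.08  -0.999  0.307 -0.455 -2.393]
```

Joint 3 is close to its range limit with a tilt this near the base. I undo the tilt, push upright first, and will tilt further out.

move_arm(
  deltas=[
    {"dp": [3,0,3],"rotation": [0,0,5]},
    {"dp": [3,0,3],"rotation": [0,-0.5,5]},
    {"dp": [0,0,2],"rotation": [0,-0.5,5]},
    {"dp": [0,0,0],"rotation": [0,0,0]},
  ],
)

```text
t: 16.13
eef_pos: [0.4226, 0.0194, 0.0972]
ee_rot: [-1.569, 0.035, 0.084]
force: [2.8, -0.1, 0.4]
width: -0.0002
```

```bash
python3 -c "
from h import *
rowsto([.438,.0250,.049],tilt(0),n=4)
print(arm.get_state()['q'].round(3))"
```

```text
t 16.13 pos [422.6  19.4  97.2] rpy [-89.9   2.    4.8] F [ 2.8 -0.1  0.4] w -0.2 D 50.9 rows 4
   [4.4, 11.9, 1.1] [-0.02, 0.18, -0.49]
   [4.3, 11.9, 1.1] [-0.02, 0.18, -0.49]
   [4.2, 12.0, 1.1] [-0.02, 0.18, -0.49]
   [4.1, 12.0, 1.1] [-0.02, 0.18, -0.49]
[ 0.501  0.098 -0.663 -0.021 -0.841 -1.973]
```

move_arm(
  deltas=[
    {"dp": [5,10,2],"rotation": [0,0.3,-1.8]},
    {"dp": [5,14,1.5],"rotation": [0,0,0]},
    {"dp": [4,14,1.5],"rotation": [0,0,0]},
    {"dp": [3,10,0],"rotation": [0,0,0]},
    {"dp": [0,0,0],"rotation": [0,0,0]},
  ],
)

```text
t: 16.55
eef_pos: [0.4438, 0.027, 0.0482]
ee_rot: [-1.562, 0.002, 0.085]
force: [0.2, 0.3, 0.2]
width: 0.0005
```

```bash
python3 -c "
from h import *
f=arm.grab_frame('side');crop(f,225,140,325,225,7,'s19.png')
rowsto([.455,.0262,.049],tilt(0),n=4)
print(arm.get_state()['q'].round(3))"
```

```text
t 16.6 pos [443.8  27.   48.9] rpy [-89.5   0.1   4.9] F [-0.3  0.2  0.2] w 0.4 D 11.2 rows 4
   [2.8, -0.0, -0.4] [-0.12, 0.2, -0.03]
   [2.8, -0.0, -0.4] [-0.12, 0.2, -0.03]
   [2.8, -0.0, -0.4] [-0.12, 0.2, -0.03]
   [2.8, -0.0, -0.4] [-0.12, 0.2, -0.03]
[ 0.499  0.19  -0.703 -0.014 -0.677 -1.974]
```

View pics/s19.png

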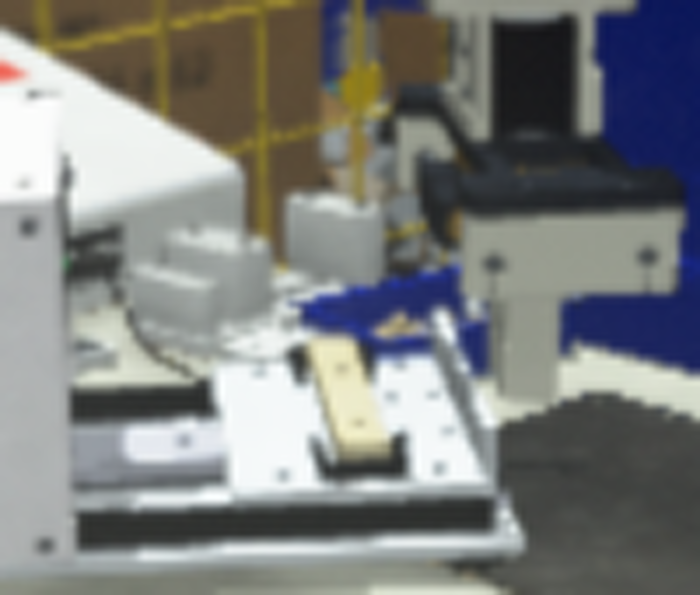

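move_arm(
  deltas=[
    {"dp": [4,0,-1.5],"rotation": [-0.5,0.8,0]},
    {"dp": [5,0,0],"rotation": [0,0,0]},
    {"dp": [5,0,0],"rotation": [0,0,0]},
    {"dp": [5,0,0],"rotation": [0,0,0]},
  ],
)

```text
t: 16.93
eef_pos: [0.4631, 0.0262, 0.0506]
ee_rot: [-1.571, 0.003, 0.071]
force: [-2.2, 0.7, -1.7]
width: 0.0
```

```bash
python3 -c "
from h import *
rowsto([.54,.0323,.049],tilt(0),n=15,show=1)"
```

```text
t 16.93 pos [463.1  26.2  50.6] rpy [-90.    0.2   4.1] F [-2.2  0.7 -1.7] w 0.0 D 77.2 rows 15
   [5.1, 0.1, 0.0] [0.0, -0.0, -0.01]
```

move_arm(
  deltas=[
    {"dp": [6,0.5,0],"rotation": [0,0,0]},
    {"dp": [6,0.5,0],"rotation": [0,0,0]},
    {"dp": [6,0.5,0],"rotation": [0,0,0]},
    {"dp": [6,0.5,0],"rotation": [0,0,0]},
    {"dp": [6,0.5,0],"rotation": [0,0,0]},
  ],
)

```text
t: 17.35
eef_pos: [0.4936, 0.0275, 0.0486]
ee_rot: [-1.572, 0.007, 0.071]
force: [-4.6, 0.3, 4.3]
width: 0.0004
```

```bash
python3 -c "
from h import *
rowsto([.54,.0323,.049],tilt(0),n=15,show=1)"
```

```text
t 17.35 pos [493.6  27.5  48.6] rpy [-90.    0.4   4.1] F [-4.6  0.3  4.3] w 0.4 D 46.7 rows 15
   [3.1, -0.1, 0.1] [0.0, -0.0, -0.03]
```

move_arm(
  deltas=[
    {"dp": [6,0,0.4],"rotation": [0,0,0]},
    {"dp": [6,0,0.4],"rotation": [0,0,0]},
    {"dp": [6,0,0.4],"rotation": [0,0,0]},
    {"dp": [6,0,0.4],"rotation": [0,0,0]},
    {"dp": [6,0,0.4],"rotation": [0,0,0]},
  ],
)

```text
t: 17.77
eef_pos: [0.5258, 0.0313, 0.0478]
ee_rot: [-1.573, 0.01, 0.071]
force: [-6.3, -2.0, 4.3]
width: 0.0001
```

move_arm(
  deltas=[
    {"dp": [6,0,0],"rotation": [0,0,0]},
    {"dp": [6,0,0],"rotation": [0,0,0]},
    {"dp": [6,0,0],"rotation": [0,0,0]},
    {"dp": [6,0,0],"rotation": [0,0,0]},
  ],
)

```text
t: 18.1
eef_pos: [0.5518, 0.033, 0.0473]
ee_rot: [-1.573, 0.011, 0.071]
force: [-5.2, -0.9, 3.1]
width: 0.0002
```

```bash
python3 -c "
from h import *
f=arm.grab_frame('side');crop(f,215,140,315,225,7,'s20.png')
f=arm.grab_frame('top');crop(f,250,130,350,240,5,'t20.png')
rowsto([.54,.0323,.049],tilt(0),n=15,show=1)
print(arm.get_state()['q'].round(3))"
```

```text
t 18.2 pos [553.3  33.4  47.3] rpy [-90.1   0.5   4.1] F [ 0.1  0.1 -0.1] w 0.3 D 13.4 rows 15
   [-0.9, -0.1, -0.0] [0.01, -0.0, -0.03]
[ 0.413  0.351 -0.467 -0.002 -0.762 -1.912]
```

View pics/s20.png

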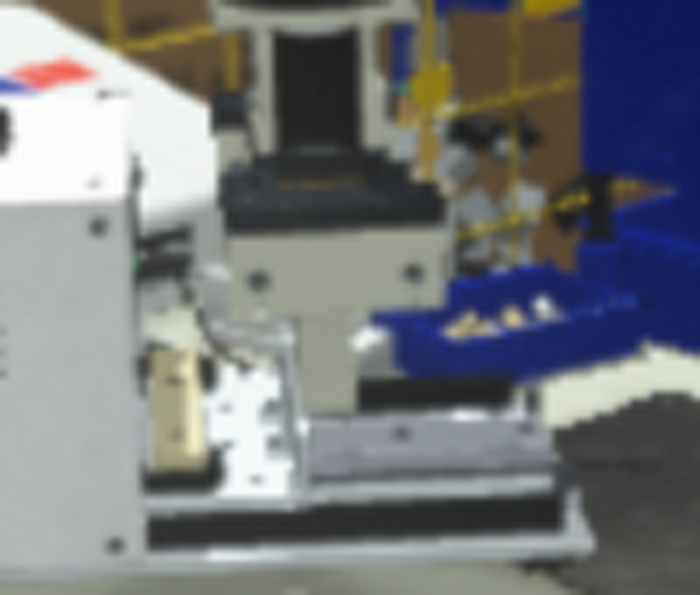

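The bar stays in the nest and the push force is 2–6 N. Before tilting for the last 70 mm, I fit the arm's geometry from the recorded poses to see how much tilt joint 3 allows.

```bash
cat > ik.py <<'E'
import numpy as np
from scipy.optimize import least_squares
from scipy.spatial.transform import Rotation as Ro
D=[([.2337,.6327,.2256],[-1.5692,0,2.7877],[1.5051,.3594,.0111]),
([.4924,.1806,.129],np.radians([-89.9,.2,94.0]),[.727,.202,-.451]),
([.4374,.0500,.1262],np.radians([-90.2,.6,22.4]),[.566,.07,-.62]),
([.4283,.0165,.0993],np.radians([-90,-14.5,3.1]),[.613,-.08,-.999]),
([.4226,.0194,.0972],np.radians([-89.9,2.,4.8]),[.501,.098,-.663]),
([.4438,.0270,.0489],np.radians([-89.5,.1,4.9]),[.499,.19,-.703]),
([.5533,.0334,.0473],np.radians([-90.1,.5,4.1]),[.413,.351,-.467])]
def wc(p,rpy,Lw): return np.array(p)-Lw*Ro.from_euler("xyz",rpy).apply([0,1,0])
def fkw(v,q):
    a,d,h,L1,L2,e,Lw=v;q1,q2,q3=q;b=q2-q3
    r=a+L1*np.sin(q2)+L2*np.cos(b)+e*np.sin(b); z=h+L1*np.cos(q2)-L2*np.sin(b)+e*np.cos(b)
    c,s=np.cos(q1),np.sin(q1); return np.array([c*r+s*d,s*r-c*d,z])
def res(v): return np.concatenate([fkw(v,q)-wc(p,r,v[6]) for p,r,q in D]+[1e-3*(np.array(v)-v0)])
v0=np.array([0,.19,.3,.4,.4,0,.3])
S=least_squares(res,v0);V=S.x
def ik(p,rpydeg):
    w=wc(p,np.radians(rpydeg),V[6])
    s=least_squares(lambda q:fkw(V,q)-w,[.45,.2,-.5]); return s.x,np.abs(s.fun).max()
if __name__=="__main__":
    print(V.round(4),np.abs(S.fun[:21]).max())
    from h import tilt
    for x in(.54,.56,.58,.60,.615,.625):
        y=.0305+(x-.5155)*.0717
        print(x,[ (th,ik([x,y,.047],tilt(th))[0][1:].round(2).tolist()) for th in(0,20,30,40,45,50)])
E
python3 ik.py
```

```text
[ 0.0403  0.1888  0.3539  0.561   0.441  -0.0206  0.4891] 0.022851794851280194
0.54 [(0, [0.35, -0.5]), (20, [0.17, -0.92]), (30, [0.19, -1.15]), (40, [0.94, -1.52]), (45, [1.12, -1.52]), (50, [1.46, -1.52])]
0.56 [(0, [0.38, -0.46]), (20, [0.2, -0.87]), (30, [0.22, -1.09]), (40, [0.61, -1.39]), (45, [1.18, -1.52]), (50, [1.48, -1.52])]
0.58 [(0, [0.4, -0.41]), (20, [0.23, -0.82]), (30, [0.24, -1.04]), (40, [0.5, -1.3]), (45, [1.22, -1.52]), (50, [1.49, -1.52])]
0.6 [(0, [0.43, -0.36]), (20, [0.26, -0.78]), (30, [0.26, -0.99]), (40, [0.46, -1.23]), (45, [0.83, -1.39]), (50, [1.5, -1.52])]
0.615 [(0, [0.45, -0.32]), (20, [0.28, -0.74]), (30, [0.28, -0.96]), (40, [0.44, -1.18]), (45, [0.71, -1.32]), (50, [1.51, -1.52])]
0.625 [(0, [0.47, -0.3]), (20, [0.29, -0.72]), (30, [0.29, -0.93]), (40, [0.44, -1.15]), (45, [0.66, -1.28]), (50, [1.8, -1.6])]
```

```bash
cat > ik2.py <<'E'
from ik import *
# richer: free offset angles & wrist offset in tool frame
def fk2(v,q):
    a,d,h,L1,L2,e,Lw,o1,o2,w1,w2=v;q1,q2,q3=q;A=q2+o1;b=q2-q3+o2
    r=a+L1*np.sin(A)+L2*np.cos(b); z=h+L1*np.cos(A)-L2*np.sin(b)
    c,s=np.cos(q1),np.sin(q1);return np.array([c*r+s*d,s*r-c*d,z])
if __name__=="__main__":
    for p,r,q in D: print(q, np.array(ik(p,np.degrees(r))[0]).round(3), ((fkw(V,q)-wc(p,r,V[6]))*1000).round(1))
    # variant: b=q2+q3
    for sg2,sg3 in((1,-1),(1,1)):
        def fk(v,q):
            a,d,h,L1,L2,o1,o2,Lw=v;q1,q2,q3=q;A=q2+o1;b=sg2*q2+sg3*q3+o2
            r=a+L1*np.sin(A)+L2*np.cos(b);z=h+L1*np.cos(A)-L2*np.sin(b)
            c,s=np.cos(q1),np.sin(q1);return np.array([c*r+s*d,s*r-c*d,z])
        v0=np.array([0,.19,.3,.45,.45,0,0,.25])
        S=least_squares(lambda v:np.concatenate([fk(v,q)-wc(p,r,v[7]) for p,r,q in D]+[3e-3*(v-v0)]),v0)
        print(sg2,sg3,S.x.round(3),(np.abs(S.fun[:21]).reshape(-1,3)*1000).round(1).max(1))
E
python3 ik2.py
```

```text
[1.5051, 0.3594, 0.0111] [1.5   0.361 0.027] [-3.2 -2.1 -5.6]
[0.727, 0.202, -0.451] [ 0.722  0.203 -0.452] [-1.1  2.7  1. ]
[0.566, 0.07, -0.62] [ 0.559  0.066 -0.63 ] [2.9 5.1 1.6]
[0.613, -0.08, -0.999] [ 0.697 -0.155 -0.971] [  4.3 -22.4 -22.9]
[0.501, 0.098, -0.663] [ 0.489  0.106 -0.677] [2.2 6.7 7.1]
[0.499, 0.19, -0.703] [ 0.489  0.206 -0.72 ] [ 2.5  6.1 10.3]
[0.413, 0.351, -0.467] [ 0.407  0.372 -0.461] [-5.7  1.1  8.3]
1 -1 [-0.032  0.189  0.365  0.562  0.462  0.094  0.022  0.484] [ 6.6  3.3  7.4 22.2  9.9  5.7  7.8]
1 1 [-0.114  0.194 -0.245  1.057 -0.415  0.953  0.525  0.149] [26.6 24.2 19.5 27.8 16.9 29.4  4.7]
```

```bash
cat > ik3.py <<'E'
import numpy as np
from scipy.optimize import least_squares
from scipy.spatial.transform import Rotation as Ro
from ik import D
Q6=[[0,-1.2241,-.2881],[.002,-.921,-.659],[.003,-.892,-1.748],[.307,-.455,-2.393],[-.021,-.841,-1.973],[-.014,-.677,-1.974],[-.002,-.762,-1.912]]
P=[d[0] for d in D];RP=[d[1] for d in D];Q=[list(d[2])+q for d,q in zip(D,Q6)]
E=lambda ax,a:Ro.from_euler(ax,a)
def fk(v,q,s4):
    a,d1,h,L1,e,L2,d2,Lw,wx=v
    R1=E("z",q[0]);R2=R1*E("y",q[1]);R3=R1*E("y",q[1]-q[2]);R4=R3*E("x",s4*q[3]);R5=R4*E("y",-q[4])
    p=R1.apply([a,-d1,h])+R2.apply([0,0,L1])+R3.apply([L2,0,e])+R4.apply([0,-d2,0])+R5.apply([Lw,0,wx])
    return p,R5.apply([1,0,0])
def fit(s4):
    v0=np.array([0,.1,.35,.5,0,.45,.09,.3,0])
    S=least_squares(lambda v:np.concatenate([fk(v,q,s4)[0]-p for q,p in zip(Q,P)]+[2e-4*(v-v0)]),v0);return S
if __name__=="__main__":
    for s4 in(1,-1):
        S=fit(s4);print(s4,S.x.round(3),(np.abs(S.fun[:21]).reshape(-1,3).max(1)*1000).round(1))
        print(fk(S.x,Q[3],s4)[1].round(3),Ro.from_euler("xyz",RP[3]).apply([0,1,0]).round(3))
E
python3 ik3.py
```

```text
1 [-0.287  0.272  0.291  0.552  0.017  0.474 -0.079  0.43   0.281] [ 7.9  2.2  7.1 21.8 12.   7.4  4.6]
[ 0.097  0.231 -0.968] [ 0.25   0.014 -0.968]
-1 [ 0.001 -0.002  0.197  0.601 -0.     0.463  0.194  0.376 -0.001] [0.1 0.2 0.3 0.1 0.2 0.2 0.2]
[ 0.25   0.013 -0.968] [ 0.25   0.014 -0.968]
```

```bash
cat > ik4.py <<'E'
from ik3 import *
V=fit(-1).x
def ik(p,y,seed):
    s=least_squares(lambda q:np.concatenate([(fk(V,q,-1)[0]-p),.3*(fk(V,q,-1)[1]-y)]),seed)
    return s.x,np.abs(s.fun).max()
if __name__=="__main__":
    ph0=np.radians(4.1)
    for ph in(0,):
      for th in(0,10,20,25,30,33,36,40,45):
        out=[]
        for x in(.53,.55,.58,.605,.625):
            seed=[.413,.351,-.467,0,-.762];
            p=np.array([x,.0305+(x-.5155)*.0717,.050])
            for t in np.linspace(0,th,6):
                t=np.radians(t);y=np.array([np.sin(t)*np.cos(ph0+ph),np.sin(t)*np.sin(ph0+ph),-np.cos(t)])
                seed,e=ik(p,y,seed)
            out.append((x,seed.round(2).tolist(),round(e,4)))
        print(th,out)
E
python3 ik4.py
```

```text
0 [(0.53, [0.43, 0.31, -0.52, -0.0, -0.74], np.float64(0.0)), (0.55, [0.42, 0.34, -0.48, 0.0, -0.75], np.float64(0.0)), (0.58, [0.4, 0.38, -0.41, 0.0, -0.78], np.float64(0.0)), (0.605, [0.38, 0.41, -0.35, 0.0, -0.8], np.float64(0.0)), (0.625, [0.37, 0.44, -0.31, 0.0, -0.82], np.float64(0.0))]
10 [(0.53, [0.48, 0.23, -0.74, 0.16, -0.45], np.float64(0.0)), (0.55, [0.46, 0.26, -0.69, 0.15, -0.47], np.float64(0.0)), (0.58, [0.44, 0.3, -0.62, 0.13, -0.5], np.float64(0.0)), (0.605, [0.42, 0.33, -0.56, 0.12, -0.52], np.float64(0.0)), (0.625, [0.41, 0.36, -0.51, 0.11, -0.54], np.float64(0.0))]
20 [(0.53, [0.14, 0.14, -1.11, 1.37, -0.02], np.float64(0.0091)), (0.55, [0.17, 0.17, -1.07, 1.3, -0.03], np.float64(0.0079)), (0.58, [0.21, 0.21, -1.01, 1.2, -0.04], np.float64(0.0057)), (0.605, [0.22, 0.25, -0.97, 1.13, -0.05], np.float64(0.0035)), (0.625, [0.23, 0.28, -0.93, 1.1, -0.06], np.float64(0.0016))]
25 [(0.53, [0.26, 0.13, -1.08, 1.03, -0.04], np.float64(0.027)), (0.55, [0.3, 0.16, -1.03, 0.88, -0.05], np.float64(0.0254)), (0.58, [0.32, 0.21, -0.96, 0.79, -0.06], np.float64(0.0228)), (0.605
[... 976 characters left out ...]
np.float64(0.0285)), (0.625, [0.33, 0.31, -0.64, -0.67, 0.1], np.float64(0.032))]
40 [(0.53, [0.09, 0.17, -0.66, -1.48, 0.01], np.float64(0.0107)), (0.55, [0.1, 0.19, -0.63, -1.46, 0.01], np.float64(0.0118)), (0.58, [0.12, 0.23, -0.58, -1.42, 0.02], np.float64(0.0136)), (0.605, [0.14, 0.27, -0.55, -1.35, 0.04], np.float64(0.0151)), (0.625, [0.18, 0.29, -0.53, -1.25, 0.05], np.float64(0.0158))]
45 [(0.53, [0.37, 0.18, -0.74, -1.11, 0.23], np.float64(0.0)), (0.55, [0.33, 0.2, -0.69, -1.13, 0.2], np.float64(0.0)), (0.58, [0.26, 0.23, -0.62, -1.21, 0.14], np.float64(0.0)), (0.605, [0.08, 0.25, -0.54, -1.5, 0.01], np.float64(0.0002)), (0.625, [0.09, 0.27, -0.51, -1.49, 0.01], np.float64(0.0016))]
```

The exact arm model (0.3 mm residual) shows the forward tilt needed at the mouth runs into the wrist singularity and joint limits. A safer way is to push a little more upright, then use the spare long bar, gripped across, as a push stick to reach under the hood.

move_arm(
  deltas=[
    {"dp": [6,0,0],"rotation": [0,0,0]},
    {"dp": [6,0,0],"rotation": [0,0,0]},
    {"dp": [6,0,0],"rotation": [0,0,0]},
  ],
)

```text
t: 18.45
eef_pos: [0.5706, 0.0346, 0.047]
ee_rot: [-1.573, 0.01, 0.071]
force: [-5.9, -1.2, 3.9]
width: 0.0007
```

move_arm(
  deltas=[
    {"dp": [-10,0,0],"rotation": [0,0,0]},
    {"dp": [-15,0,0],"rotation": [0,0,0]},
    {"dp": [-10,-25,0],"rotation": [0,0,0]},
    {"dp": [0,-40,0],"rotation": [0,0,0]},
    {"dp": [0,-30,20],"rotation": [0,0,0]},
  ],
)

```text
t: 18.87
eef_pos: [0.532, 0.0504, 0.1377]
ee_rot: [-1.574, 0.016, 0.067]
force: [0.9, 0.3, 0.7]
width: 0.0004
```

```bash
python3 -c "
from h import *
rowsto([.50,.25,.13],[-90,0,47.8],cap=30)"
```

```text
t 18.87 pos [532.   50.4 137.7] rpy [-90.2   0.9   3.9] F [0.9 0.3 0.7] w 0.4 D 202.3 rows 7
   [-2.6, 1.0, 28.8] [-0.02, -6.28, -0.13]
   [0.5, 1.0, 28.9] [-0.02, -6.28, -0.13]
   [3.7, 1.0, 28.6] [-0.02, -6.28, -0.13]
   [6.8, 1.0, 28.1] [-0.02, -6.28, -0.13]
   [9.8, 1.0, 27.2] [-0.02, -6.28, -0.13]
```

```bash
python3 -c "
from h import *
f=arm.grab_frame('top');crop(f,180,120,260,200,8,'t21.png')
f=arm.grab_frame('side');crop(f,190,185,290,265,7,'s21.png')"
```

```text
(no output)
```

View pics/t21.png

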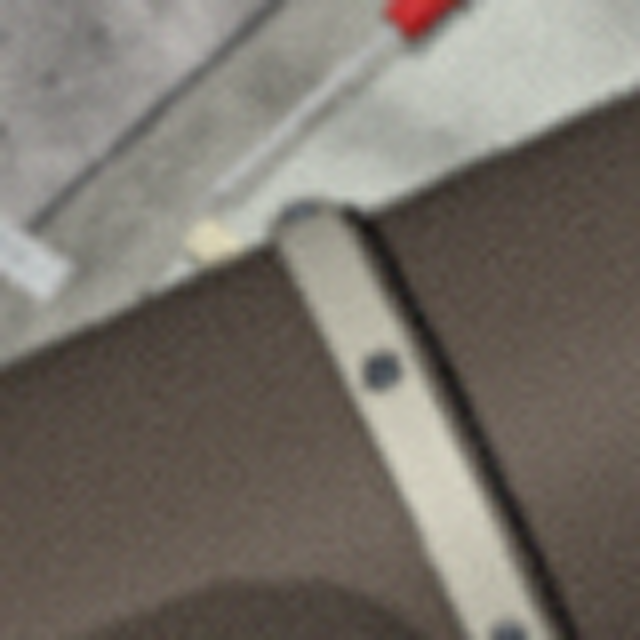

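View pics/s21.png

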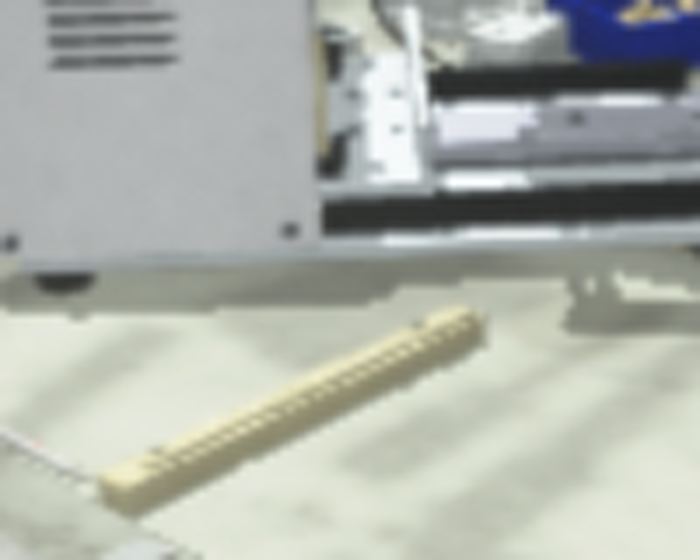

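```bash
python3 - <<'E'
from h import *
import pickle
F=pickle.load(open("f0.pkl","rb"))
T=lambda x,y:onplane(F["top"],[170+x/8-.5,150+y/8-.5],.015)[0][:2]
S=lambda x,y:onplane(F["side"],[190+x/7-.5,185+y/7-.5],.015)[0][:2]
T2=lambda x,y:onplane(F["top"],[180+x/8-.5,120+y/8-.5],.015)[0][:2]
a,b=T(628,305),T(330,38);print("top -y end",a.round(4),"pt",b.round(4),np.degrees(np.arctan2(*(b-a)[::-1])))
print("hole-ish top",T(588,257).round(4),T(325,22).round(4))
c,d_=S(463,316),S(125,484);print("side",c.round(4),d_.round(4),np.linalg.norm(c-d_),np.degrees(np.arctan2(*(d_-c)[::-1])))
print("side holes",S(418,323).round(4),S(155,458).round(4))
print("top +y end left corner",T2(188,240).round(4))
E
```

```text
top -y end [0.5649 0.1664] pt [0.6563 0.2682] 48.07363645877196
hole-ish top [0.581  0.1799] [0.6619 0.27  ]
side [0.5646 0.1789] [0.6668 0.2973] 0.1563434336747999 49.18026728198499
side holes [0.5803 0.184 ] [0.6598 0.2807]
top +y end left corner [0.6696 0.2897]
```

move_arm(
  deltas=[
    {"dp": [-2.5,0,29],"rotation": [0,-6.3,0]},
    {"dp": [0.5,0,29],"rotation": [0,-6.3,0]},
    {"dp": [4,0,29],"rotation": [0,-6.3,0]},
    {"dp": [10,0,28],"rotation": [0,-6.3,0]},
    {"dp": [15,0,25],"rotation": [0,-6.3,0]},
  ],
  jaw=140,
)

```text
t: 19.38
eef_pos: [0.5207, 0.2029, 0.1452]
ee_rot: [-1.568, -0.01, 0.634]
force: [0.1, -0.7, 0.1]
width: 0.0285
```

```bash
python3 -c "
from h import *
rowsto([.6218,.2314,.10],[-90,0,48],cap=30)"
```

```text
t 19.38 pos [520.7 202.9 145.2] rpy [-89.8  -0.6  36.3] F [ 0.1 -0.7  0.1] w 28.5 D 114.3 rows 4
   [24.5, 11.5, -9.3] [-0.02, -2.92, 0.14]
   [24.0, 11.5, -10.5] [-0.02, -2.92, 0.14]
   [23.5, 11.4, -11.7] [-0.02, -2.92, 0.14]
   [22.9, 11.4, -12.9] [-0.02, -2.92, 0.14]
```

move_arm(
  deltas=[
    {"dp": [24.5,10,-9],"rotation": [0,-2.9,0]},
    {"dp": [24,10,-10.5],"rotation": [0,-2.9,0]},
    {"dp": [23.5,10,-11.5],"rotation": [0,-2.9,0.5]},
    {"dp": [21,10,-12],"rotation": [0,-2.9,0]},
    {"dp": [0,0,0],"rotation": [0,0,0]},
  ],
)

```text
t: 19.8
eef_pos: [0.6231, 0.2439, 0.1068]
ee_rot: [-1.572, -0.016, 0.865]
force: [0.3, 0.2, -0.3]
width: 0.0393
```

```bash
python3 -c "
from h import *
f=arm.grab_frame('side')
foot(f,[.6218,.2314,.004],[-90,0,48],.038,190,160,7,'s22.png',(300,265))
f=arm.grab_frame('top');crop(f,180,100,300,220,5,'t22.png')
rowsto([.6218,.2314,.06],[-90,0,48],cap=30)"
```

```text
t 19.9 pos [620.6 242.8 108.2] rpy [-90.   -0.9  49.3] F [-1.1 -0.2 -0.5] w 39.5 D 49.6 rows 2
   [-4.3, 24.1, -4.2] [0.02, 0.67, 0.44]
   [-4.1, 24.1, -4.2] [0.02, 0.67, 0.44]
```

View pics/s22.png

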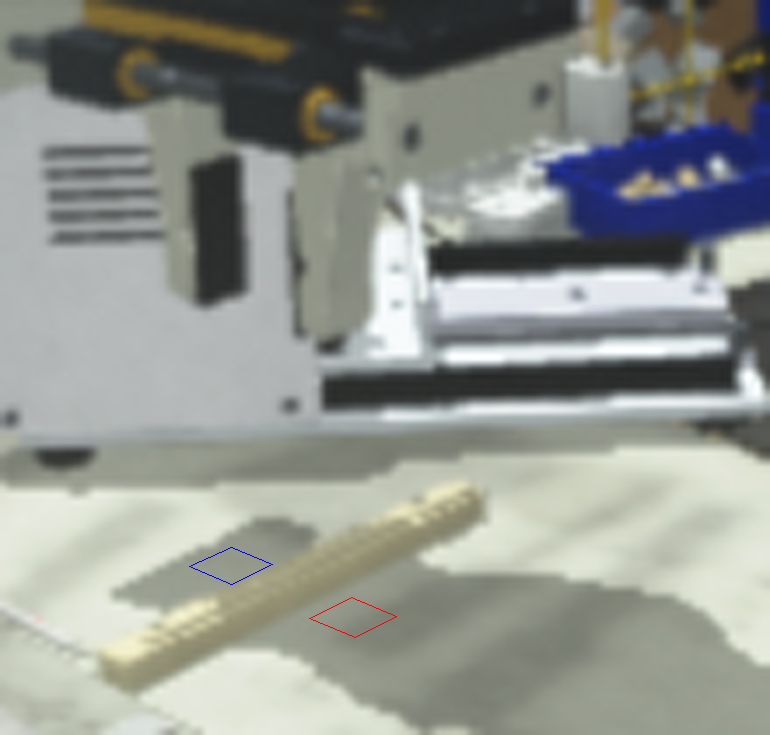

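View pics/t22.png

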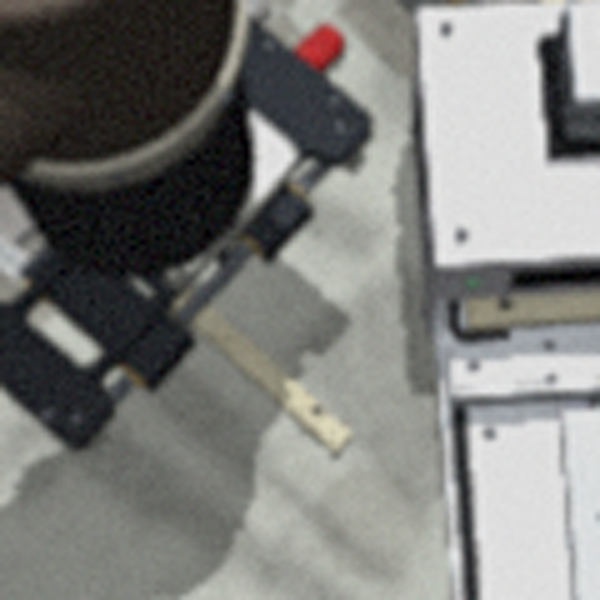

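move_arm(
  deltas=[
    {"dp": [-8,25,-8],"rotation": [0,1.2,0.9]},
    {"dp": [0,30,0],"rotation": [0,0,0]},
    {"dp": [0,25,0],"rotation": [0,0,0]},
    {"dp": [0,0,0],"rotation": [0,0,0]},
  ],
)

```text
t: 20.23
eef_pos: [0.6216, 0.2324, 0.0307]
ee_rot: [-1.574, -0.009, 0.836]
force: [-2.0, -0.3, -0.9]
width: 0.0392
```

```bash
python3 -c "
from h import *
rowsto([.6218,.2314,.006],[-90,0,48],cap=30)"
```

```text
t 20.23 pos [621.6 232.4  30.7] rpy [-90.2  -0.5  47.9] F [-2.  -0.3 -0.9] w 39.2 D 24.8 rows 1
   [-0.9, 24.7, -0.7] [0.16, -0.09, 0.53]
```

move_arm(
  deltas=[
    {"dp": [0,14,0],"rotation": [0,0,0.5]},
    {"dp": [0,12,0],"rotation": [0,0,0]},
    {"dp": [0,3,0],"rotation": [0,0,0]},
  ],
)

```text
t: 20.48
eef_pos: [0.622, 0.2331, 0.0049]
ee_rot: [-1.575, -0.005, 0.836]
force: [-0.7, -0.4, 0.5]
width: 0.0397
```

move_arm(
  deltas=[
    {"dp": [0,0.5,0],"rotation": [0,0,0]},
    {"dp": [0,0.5,0],"rotation": [0,0,0]},
    {"dp": [0,0.5,0],"rotation": [0,0,0]},
    {"dp": [0,0,0],"rotation": [0,0,0]},
  ],
  jaw=255,
  squeeze=40,
)

```text
t: 20.82
eef_pos: [0.6231, 0.2341, 0.0067]
ee_rot: [-1.577, -0.009, 0.836]
force: [0.7, -0.1, -0.0]
width: 0.0183
```

move_arm(
  deltas=[
    {"dp": [0,0.5,0],"rotation": [0,0,0]},
    {"dp": [0,0,0],"rotation": [0,0,0]},
  ],
)

```text
t: 20.98
eef_pos: [0.6237, 0.2346, 0.0076]
ee_rot: [-1.577, -0.011, 0.837]
force: [-0.7, 0.1, -0.9]
width: 0.013
```

move_arm(
  deltas=[
    {"dp": [0,-20,0],"rotation": [0,0,0]},
    {"dp": [0,-40,0],"rotation": [0,0,0]},
    {"dp": [0,-40,0],"rotation": [0,0,0]},
    {"dp": [-20,-35,15],"rotation": [0,0,0]},
  ],
)

```text
t: 21.32
eef_pos: [0.5966, 0.2271, 0.1358]
ee_rot: [-1.573, 0.004, 0.835]
force: [2.0, 0.9, 0.6]
width: 0.0132
```

```bash
python3 -c "
from h import *
f=arm.grab_frame('side');crop(f,180,90,320,230,5,'s23.png')
rowsto([.47,.0275,.12],tilt(0),cap=33)"
```

```text
t 21.37 pos [594.3 227.2 143.3] rpy [-90.2  -0.2  47.8] F [-6.2 -1.6  4.5] w 13.1 D 236.3 rows 8
   [-28.9, 2.9, -5.2] [0.02, 5.47, 0.03]
   [-28.3, 2.9, -8.0] [0.02, 5.47, 0.03]
   [-27.4, 2.9, -10.6] [0.02, 5.47, 0.03]
   [-26.3, 2.9, -13.2] [0.02, 5.47, 0.03]
   [-24.9, 2.9, -15.6] [0.02, 5.47, 0.03]
```

View pics/s23.png

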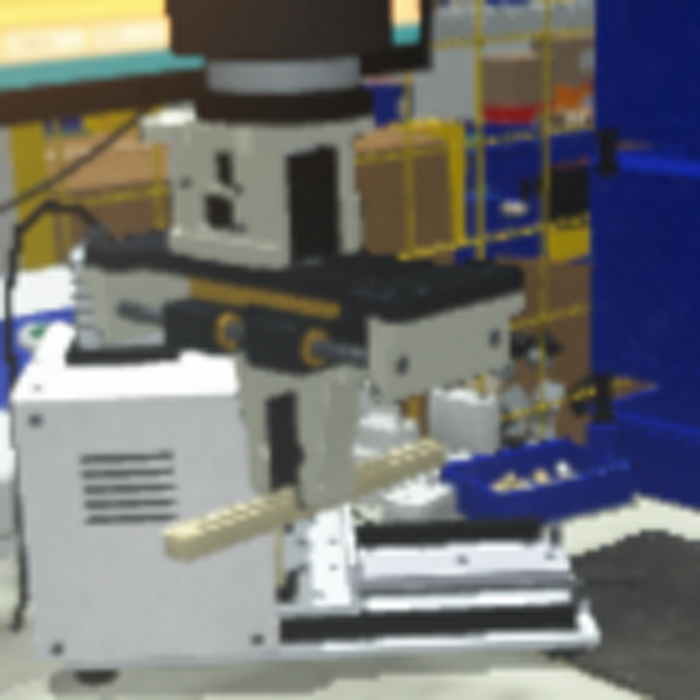

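move_arm(
  deltas=[
    {"dp": [-28,0,14],"rotation": [0,2,0]},
    {"dp": [-28,0,14],"rotation": [0,5.5,0]},
    {"dp": [-28,0,8],"rotation": [0,6,0]},
    {"dp": [-27,0,-4],"rotation": [0,6,0]},
    {"dp": [-26,0,-10],"rotation": [0,6,0]},
  ],
)

```text
t: 21.78
eef_pos: [0.4702, 0.1558, 0.1467]
ee_rot: [-1.57, -0.017, 0.377]
force: [0.9, -1.0, 0.5]
width: 0.0134
```

```bash
python3 -c "
from h import *
rowsto([.47,.0275,.12],tilt(0),cap=33)"
```

```text
t 21.78 pos [470.2 155.8 146.7] rpy [-89.9  -1.   21.6] F [ 0.9 -1.   0.5] w 13.4 D 131.0 rows 4
   [-12.0, 6.4, -29.8] [-0.05, 4.37, 0.24]
   [-9.6, 6.5, -30.6] [-0.05, 4.37, 0.24]
   [-7.2, 6.6, -31.3] [-0.05, 4.37, 0.24]
   [-4.8, 6.6, -31.7] [-0.05, 4.37, 0.24]
```

move_arm(
  deltas=[
    {"dp": [-12,5,-30],"rotation": [0,4.4,0.2]},
    {"dp": [-9,5,-30],"rotation": [0,4.4,0.3]},
    {"dp": [-7,5,-30],"rotation": [0,4.4,0.3]},
    {"dp": [-4,5,-27],"rotation": [0,4.4,0.3]},
    {"dp": [0,0,0],"rotation": [0,0,0]},
  ],
)

```text
t: 22.2
eef_pos: [0.4637, 0.0281, 0.1272]
ee_rot: [-1.563, -0.0, 0.051]
force: [-0.8, -0.1, -1.1]
width: 0.0132
```

```bash
python3 -c "
from h import *
f=arm.grab_frame('side');crop(f,215,120,335,230,6,'s24.png')
rowsto([.48,.0279,.055],tilt(0),cap=33)
print(arm.get_state()['q'].round(2))"
```

```text
t 22.25 pos [464.4  29.3 127.7] rpy [-89.5  -0.1   3.1] F [-0.6  0.3 -1. ] w 13.1 D 74.4 rows 3
   [5.1, 24.2, -1.0] [-0.16, -0.33, 0.03]
   [5.1, 24.2, -0.9] [-0.16, -0.33, 0.03]
   [5.2, 24.2, -0.9] [-0.16, -0.33, 0.03]
[ 0.48  0.1  -0.57 -0.01 -0.89 -1.99]
```

View pics/s24.png

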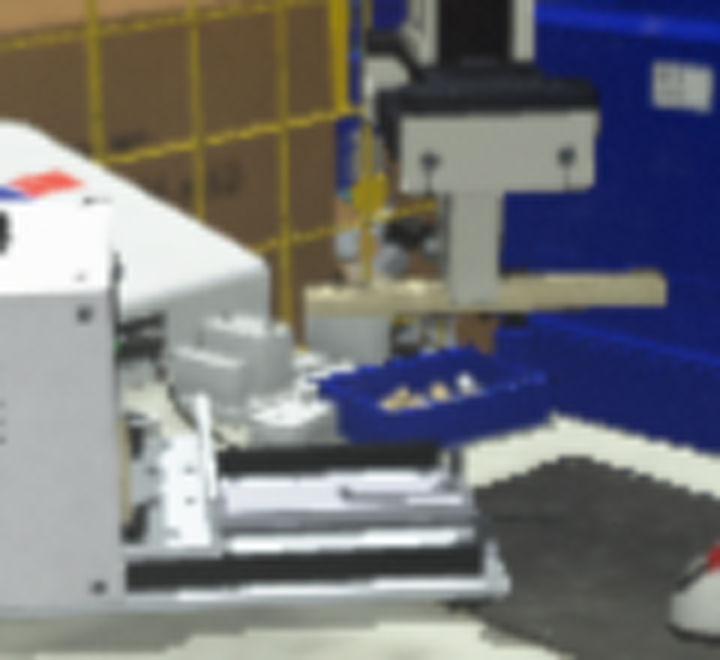

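move_arm(
  deltas=[
    {"dp": [3,25,-2],"rotation": [-0.5,-1,0]},
    {"dp": [2,25,0],"rotation": [0,0,0]},
    {"dp": [2,25,0],"rotation": [0,0,0]},
    {"dp": [0,5,0],"rotation": [0,0,0]},
  ],
)

```text
t: 22.58
eef_pos: [0.4762, 0.0302, 0.0495]
ee_rot: [-1.568, -0.013, 0.075]
force: [-0.7, -0.2, -0.9]
width: 0.0131
```

```bash
python3 -c "
from h import *
f=arm.grab_frame('side');crop(f,215,140,315,230,7,'s25.png')
rowsto([.48,.0279,.049],tilt(0),cap=33)
print(arm.get_state()['q'].round(2))"
```

```text
t 22.63 pos [476.4  30.2  50.2] rpy [-89.8  -0.8   4.3] F [-0.6 -0.1 -0.9] w 13.3 D 4.4 rows 1
   [3.4, 1.2, -2.6] [-0.17, 0.23, 0.77]
[ 0.48  0.23 -0.65  0.   -0.68 -1.98]
```

View pics/s25.png

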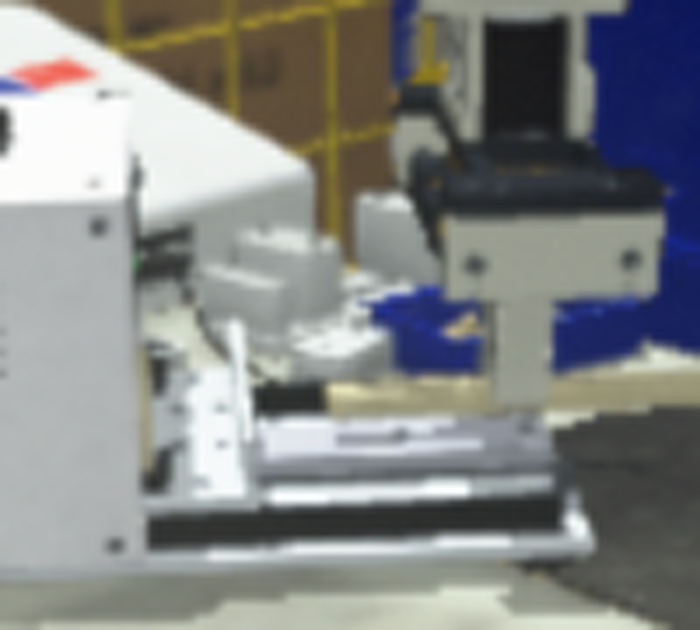

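move_arm(
  deltas=[
    {"dp": [6,0.5,-2.5],"rotation": [0,0.2,0.7]},
    {"dp": [6,0.5,0],"rotation": [0,0,0]},
    {"dp": [6,0.5,0],"rotation": [0,0,0]},
    {"dp": [5,0.5,0],"rotation": [0,0,0]},
    {"dp": [5,0.5,0],"rotation": [0,0,0]},
  ],
)

```text
t: 23.05
eef_pos: [0.5092, 0.0322, 0.0521]
ee_rot: [-1.567, -0.005, 0.076]
force: [-1.7, 0.5, -2.4]
width: 0.0134
```

```bash
python3 -c "
from h import *
f=arm.grab_frame('side');crop(f,215,140,315,230,7,'s26.png')
rowsto([.555,.0333,.049],tilt(0),n=10,show=1)"
```

```text
t 23.1 pos [510.2  32.4  52.1] rpy [-89.8  -0.3   4.4] F [2.1 0.8 0.2] w 12.9 D 44.9 rows 10
   [4.5, 0.3, -0.3] [-0.02, 0.03, 0.03]
```

View pics/s26.png

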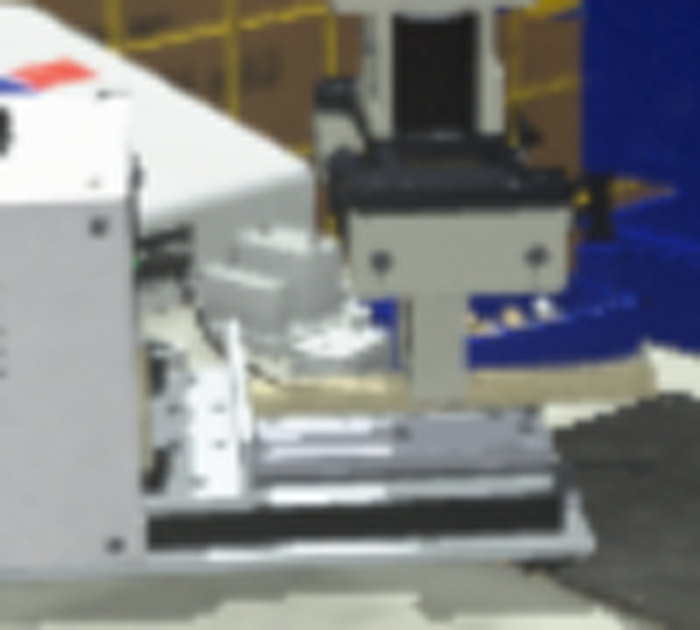

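move_arm(
  deltas=[
    {"dp": [5,0.8,-0.8],"rotation": [0,0.3,0]},
    {"dp": [5,0.8,-0.8],"rotation": [0,0,0]},
    {"dp": [5,0.8,-0.8],"rotation": [0,0,0]},
    {"dp": [5,0.8,-0.5],"rotation": [0,0,0]},
  ],
)

```text
t: 23.43
eef_pos: [0.5284, 0.0299, 0.0487]
ee_rot: [-1.567, -0.0, 0.07]
force: [-4.3, 0.6, 0.9]
width: 0.0129
```

```bash
python3 -c "
from h import *
f=arm.grab_frame('side');crop(f,215,140,315,230,7,'s27.png')
rowsto([.555,.0333,.049],tilt(0),n=10,show=1)"
```

```text
t 23.48 pos [529.6  30.   48.6] rpy [-89.8  -0.    4. ] F [-0.8  0.5  0.4] w 13.0 D 25.6 rows 10
   [2.6, -0.0, 0.1] [-0.02, -0.01, 0.0]
```

View pics/s27.png

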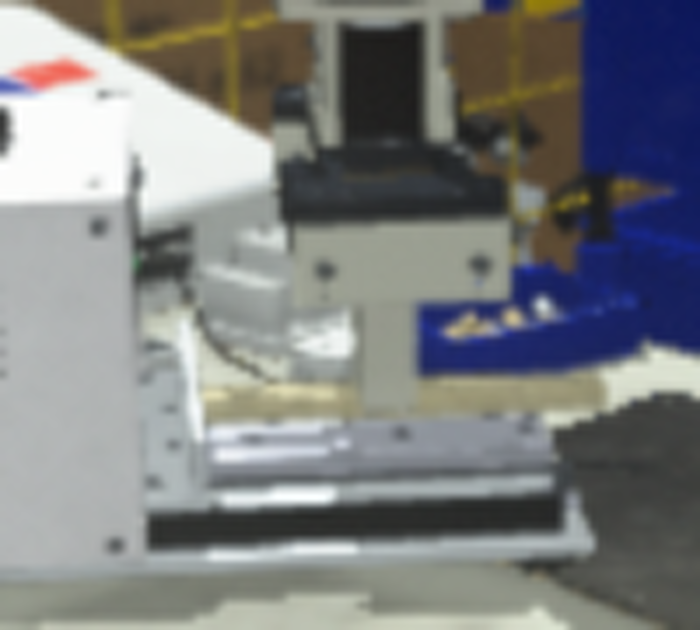

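Carriage moving at about 4 N, square, bar stick on the centre. Continuing.

move_arm(
  deltas=[
    {"dp": [5,0,0.3],"rotation": [0,0,0]},
    {"dp": [5,0,0.3],"rotation": [0,0,0]},
    {"dp": [5,0,0.3],"rotation": [0,0,0]},
    {"dp": [5,0,0],"rotation": [0,0,0]},
  ],
)

```text
t: 23.82
eef_pos: [0.5495, 0.0316, 0.0479]
ee_rot: [-1.568, 0.002, 0.069]
force: [-3.4, -0.8, 1.1]
width: 0.0128
```

move_arm(
  deltas=[
    {"dp": [4,0,0],"rotation": [0,0,0]},
    {"dp": [4,0,0],"rotation": [0,0,0]},
  ],
)

```text
t: 23.98
eef_pos: [0.5584, 0.0321, 0.0479]
ee_rot: [-1.568, 0.002, 0.069]
force: [-4.3, 1.2, 3.0]
width: 0.0136
```

```bash
python3 -c "
from h import *
f=arm.grab_frame('side');crop(f,215,140,315,230,7,'s28.png')
rowsto([.565,.0340,.049],tilt(0),n=10,show=1)"
```

```text
t 24.03 pos [558.3  32.   47.6] rpy [-89.9   0.2   4. ] F [-3.   0.2  0.1] w 13.1 D 7.1 rows 10
   [0.7, -0.1, 0.2] [-0.01, -0.01, -0.02]
```

View pics/s28.png

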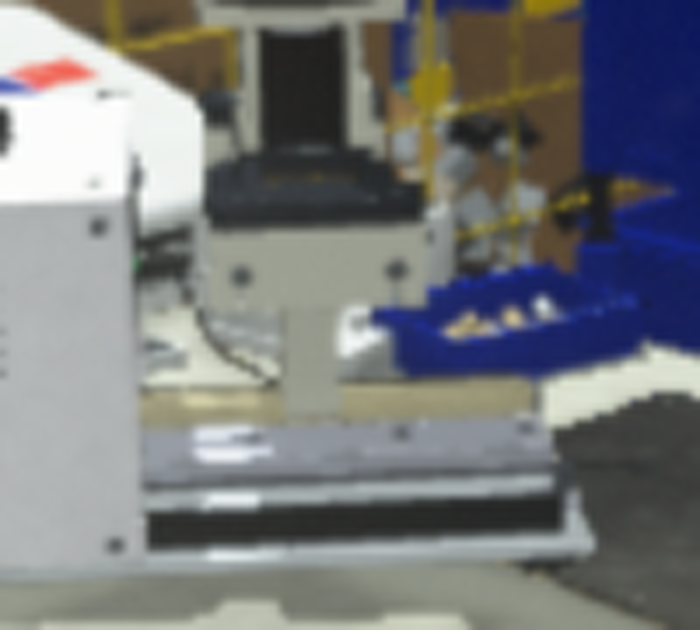

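move_arm(
  deltas=[
    {"dp": [3,0,0.3],"rotation": [0,0,0]},
    {"dp": [3,0,0.3],"rotation": [0,0,0]},
  ],
)

```text
t: 24.2
eef_pos: [0.5585, 0.0314, 0.0456]
ee_rot: [-1.57, 0.015, 0.067]
force: [-12.3, 1.0, 5.1]
width: 0.0131
```

move_arm(
  deltas=[
    {"dp": [-8,0,0],"rotation": [0,0,0]},
    {"dp": [-25,0,0],"rotation": [0,0,0]},
    {"dp": [-30,0,0],"rotation": [0,0,0]},
    {"dp": [-25,-20,0],"rotation": [0,0,0]},
    {"dp": [0,-41,20],"rotation": [0,0,0]},
  ],
)

```text
t: 24.62
eef_pos: [0.4669, 0.0423, 0.1002]
ee_rot: [-1.573, 0.02, 0.063]
force: [0.9, 0.0, -1.5]
width: 0.013
```

```bash
python3 -c "
from h import *
rowsto([.43,.27,.12],[-90,0,47.8],cap=30)"
```

```text
t 24.62 pos [466.9  42.3 100.2] rpy [-90.1   1.1   3.6] F [ 0.9  0.  -1.5] w 13.0 D 231.5 rows 8
   [-2.8, -2.5, 28.7] [-0.04, -5.52, -0.14]
   [-0.1, -2.5, 28.8] [-0.04, -5.52, -0.14]
   [2.7, -2.5, 28.7] [-0.04, -5.52, -0.14]
   [5.5, -2.5, 28.3] [-0.04, -5.52, -0.14]
   [8.2, -2.5, 27.6] [-0.04, -5.52, -0.14]
```

move_arm(
  deltas=[
    {"dp": [0,-5,29],"rotation": [0,-5.5,0]},
    {"dp": [3,-5,29],"rotation": [0,-5.5,0]},
    {"dp": [8,-5,29],"rotation": [0,-5.5,0]},
    {"dp": [14,0,28],"rotation": [0,-5.5,0]},
    {"dp": [20,0,26],"rotation": [0,-5.5,0]},
  ],
)

```text
t: 25.03
eef_pos: [0.4793, 0.2014, 0.1288]
ee_rot: [-1.564, -0.012, 0.559]
force: [0.4, -0.2, -0.7]
width: 0.0133
```

```bash
python3 -c "
from h import *
f=arm.grab_frame('top');crop(f,255,110,345,240,5,'t29.png')
import pickle;pickle.dump(f,open('f29.pkl','wb'))
g=arm.grab_frame('side');crop(g,215,170,315,230,7,'s29.png')
rowsto([.56,.26,.06],[-90,0,47.8],cap=30)"
```

```text
t 25.13 pos [481.2 204.3 128.7] rpy [-89.6  -0.8  32.2] F [-0.   0.6 -0.7] w 13.0 D 118.4 rows 4
   [23.8, 17.5, 1.2] [-0.07, -3.91, 0.2]
   [23.9, 17.4, -0.4] [-0.07, -3.91, 0.2]
   [23.9, 17.3, -2.0] [-0.07, -3.91, 0.2]
   [23.8, 17.2, -3.6] [-0.07, -3.91, 0.2]
```

View pics/t29.png

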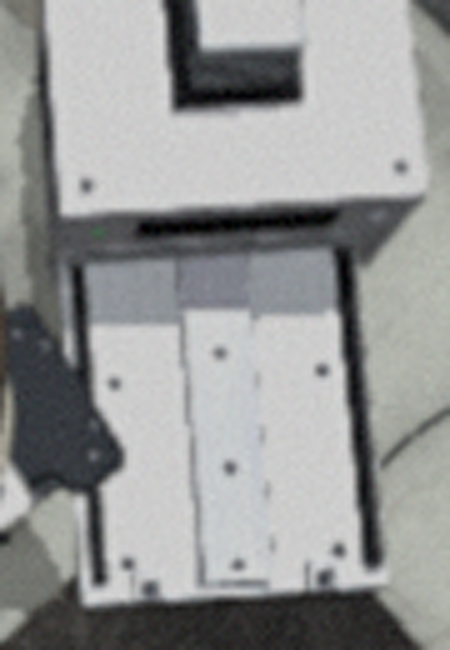

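View pics/s29.png

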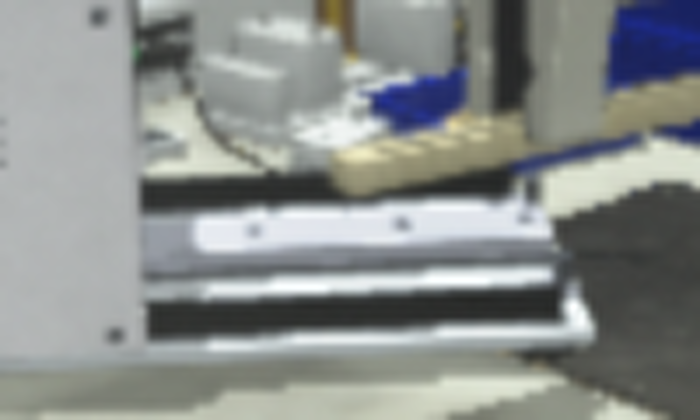

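```bash
python3 - <<'E'
from h import *
import pickle
f=pickle.load(open("f0.pkl","rb"))["side"]
def onP(x,y,sc,x0,y0,pt):
    d,o=rays(f,[x0+x/sc-.5,y0+y/sc-.5]);d=d[0];u=np.array([-.0715,.9974,0]);return o+d*(((pt-o)@u)/(d@u))
for nm,px,tcp in(("s25",(327,400),[.4764,.0302,.05]),("s26",(250,400),[.5102,.0324,.052]),("s27",(203,405),[.5296,.030,.0486])):
    u=np.array([-.0715,.9974,0])
    e=onP(*px,7,215,140,np.array(tcp)+.007*u); ee=onP(*px,7,215,140,np.array(tcp))
    print(nm,e.round(4),"fwd",(e[0]-tcp[0])/.9974)
# hood front wall edge at side view: left wall edge px (140,y) s29 ; far view hood corner
E
```

```text
s25 [0.5499 0.0425 0.0531] fwd 0.07369195932609694
s26 [0.5805 0.0445 0.0545] fwd 0.07049615357998965
s27 [0.5994 0.042  0.0519] fwd 0.07001481299443137
```

The lip is inside the hood in both views. To distinguish the end stop from a jam, I re-measure the stick length and push again on the centre line to see if it stops at the same point.

```bash
python3 - <<'E'
from h import *
import pickle
f=pickle.load(open("f0.pkl","rb"))["side"]
tcp=np.array([.4812,.2043,.1287]);a=np.radians(32.2);dr=np.array([np.cos(a),np.sin(a),0]);n=np.array([-np.sin(a),np.cos(a),0])
for px in((338,170),(380,178),(345,195)):
    d,o=rays(f,[215+px[0]/7-.5,170+px[1]/7-.5]);d=d[0]
    for off in(0,.007,-.007):
        p=o+d*(((tcp+off*n-o)@n)/(d@n));print(px,off,"fwd",((p-tcp)@dr).round(4),"dz",(p-tcp)[2].round(4))
rowsto([.50,.0294,.12],tilt(0),cap=30)
E
```

```text
(338, 170) 0 fwd 0.0754 dz 0.0016
(338, 170) 0.007 fwd 0.0797 dz 0.0044
(338, 170) -0.007 fwd 0.071 dz -0.0013
(380, 178) 0 fwd 0.0598 dz -0.0042
(380, 178) 0.007 fwd 0.0643 dz -0.0013
(380, 178) -0.007 fwd 0.0552 dz -0.0071
(345, 195) 0 fwd 0.073 dz -0.0072
(345, 195) 0.007 fwd 0.0774 dz -0.0043
(345, 195) -0.007 fwd 0.0686 dz -0.0101
t 25.13 pos [481.2 204.3 128.7] rpy [-89.6  -0.8  32.2] F [-0.   0.6 -0.7] w 13.0 D 176.1 rows 6
   [-12.9, 1.1, -26.4] [-0.09, 4.68, 0.11]
   [-10.7, 1.2, -27.3] [-0.09, 4.68, 0.11]
   [-8.4, 1.2, -28.1] [-0.09, 4.68, 0.11]
   [-6.1, 1.3, -28.7] [-0.09, 4.68, 0.11]
   [-3.7, 1.3, -29.1] [-0.09, 4.68, 0.11]
```

move_arm(
  deltas=[
    {"dp": [-13,0,-26],"rotation": [0,4.7,0]},
    {"dp": [-12,0,-27],"rotation": [0,4.7,0]},
    {"dp": [-12,2,-28],"rotation": [0,4.7,0.5]},
    {"dp": [-8,5,-28],"rotation": [0,4.7,0.3]},
    {"dp": [-4,5,-28],"rotation": [0,4.7,0]},
  ],
)

```text
t: 25.55
eef_pos: [0.4954, 0.0633, 0.1177]
ee_rot: [-1.556, -0.012, 0.148]
force: [-0.4, 0.2, -0.5]
width: 0.0133
```

```bash
python3 -c "
from h import *
rowsto([.48,.028,.07],tilt(0),n=3)"
```

```text
t 25.55 pos [495.4  63.3 117.7] rpy [-89.2  -0.7   8.5] F [-0.4  0.2 -0.5] w 13.3 D 61.3 rows 3
   [-7.0, 15.6, -11.1] [-0.29, 1.46, 0.22]
   [-6.7, 15.7, -11.2] [-0.29, 1.46, 0.22]
   [-6.3, 15.8, -11.3] [-0.29, 1.46, 0.22]
```

move_arm(
  deltas=[
    {"dp": [-7,12,-12],"rotation": [-0.3,1.5,0.2]},
    {"dp": [-6,16,-12],"rotation": [-0.3,1.5,0.2]},
    {"dp": [0,20,-10],"rotation": [-0.2,1.4,0.2]},
    {"dp": [0,14,0],"rotation": [0,0,0]},
    {"dp": [0,6,0],"rotation": [0,0,0]},
  ],
)

```text
t: 25.97
eef_pos: [0.4918, 0.0224, 0.0503]
ee_rot: [-1.565, -0.017, 0.053]
force: [0.5, 0.1, -0.9]
width: 0.0131
```

```bash
python3 -c "
from h import *
rowsto([.55,.0330,.049],tilt(0),n=3)"
```

```text
t 25.97 pos [491.8  22.4  50.3] rpy [-89.7  -0.9   3. ] F [ 0.5  0.1 -0.9] w 13.1 D 59.1 rows 3
   [19.5, 0.8, 2.5] [-0.1, -0.36, 0.32]
   [19.6, 0.7, 2.4] [-0.1, -0.36, 0.32]
   [19.6, 0.6, 2.3] [-0.1, -0.36, 0.32]
```

move_arm(
  deltas=[
    {"dp": [16,0.5,4],"rotation": [0,-0.6,0.5]},
    {"dp": [16,0.5,2],"rotation": [0,-0.4,0.3]},
    {"dp": [14,0.5,2],"rotation": [0,0,0]},
  ],
)

```text
t: 26.22
eef_pos: [0.5366, 0.0323, 0.0487]
ee_rot: [-1.565, -0.003, 0.07]
force: [0.5, 0.5, -0.4]
width: 0.013
```

```bash
python3 -c "
from h import *
rowsto([.56,.0337,.049],tilt(0),n=3)"
```

```text
t 26.22 pos [536.6  32.3  48.7] rpy [-89.7  -0.1   4. ] F [ 0.5  0.5 -0.4] w 13.0 D 23.5 rows 3
   [7.8, -0.1, -0.1] [-0.11, -0.03, 0.05]
   [7.8, -0.1, -0.1] [-0.11, -0.03, 0.05]
   [7.8, -0.1, -0.1] [-0.11, -0.03, 0.05]
```

move_arm(
  deltas=[
    {"dp": [7,0,0],"rotation": [0,0,0]},
    {"dp": [6,0,0],"rotation": [0,0,0]},
    {"dp": [4,0,0],"rotation": [0,0,0]},
  ],
)

```text
t: 26.47
eef_pos: [0.558, 0.0348, 0.0499]
ee_rot: [-1.564, -0.007, 0.07]
force: [0.7, 0.1, -0.7]
width: 0.013
```

move_arm(
  deltas=[
    {"dp": [3,0,0],"rotation": [0,0,0]},
    {"dp": [3,0,0],"rotation": [0,0,0]},
  ],
)

```text
t: 26.63
eef_pos: [0.5583, 0.0339, 0.0485]
ee_rot: [-1.566, 0.003, 0.069]
force: [-9.3, 1.4, 3.5]
width: 0.0129
```

move_arm(
  deltas=[
    {"dp": [4,0,0],"rotation": [0,0,0]},
    {"dp": [4,0,0],"rotation": [0,0,0]},
  ],
)

```text
t: 26.8
eef_pos: [0.5584, 0.033, 0.0468]
ee_rot: [-1.567, 0.016, 0.067]
force: [-9.6, 2.2, 3.3]
width: 0.013
```

It stopped at exactly the same place (0.5584) with an abrupt, modest force at a centred contact, so that is the end stop. I back out and lay the long bar down on the bench.

move_arm(
  deltas=[
    {"dp": [-8,0,0],"rotation": [0,0,0]},
    {"dp": [-25,0,0],"rotation": [0,0,0]},
    {"dp": [-30,0,0],"rotation": [0,0,0]},
    {"dp": [-20,-25,0],"rotation": [0,0,0]},
    {"dp": [0,-41,20],"rotation": [0,0,0]},
  ],
)

```text
t: 27.22
eef_pos: [0.4647, 0.0425, 0.1072]
ee_rot: [-1.571, 0.03, 0.062]
force: [0.8, 0.8, -1.7]
width: 0.0131
```

move_arm(
  deltas=[
    {"dp": [0,-8,29],"rotation": [0,-5.5,0]},
    {"dp": [3,-5,29],"rotation": [0,-5.5,0]},
    {"dp": [8,-5,29],"rotation": [0,-5.5,0]},
    {"dp": [14,0,28],"rotation": [0,-5.5,0]},
    {"dp": [20,0,26],"rotation": [0,-5.5,0]},
  ],
)

```text
t: 27.63
eef_pos: [0.4705, 0.1975, 0.1377]
ee_rot: [-1.556, 0.005, 0.556]
force: [0.8, -0.9, -0.8]
width: 0.0127
```

```bash
python3 -c "
from h import *
rowsto([.56,.26,.07],[-90,0,47.8],cap=30)"
```

```text
t 27.63 pos [470.5 197.5 137.7] rpy [-89.2   0.3  31.8] F [ 0.8 -0.9 -0.8] w 12.7 D 128.5 rows 5
   [21.9, 13.4, 1.0] [-0.17, -3.19, -0.04]
   [21.9, 13.5, -0.2] [-0.17, -3.19, -0.04]
   [21.8, 13.5, -1.4] [-0.17, -3.19, -0.04]
   [21.7, 13.5, -2.5] [-0.17, -3.19, -0.04]
   [21.5, 13.5, -3.7] [-0.17, -3.19, -0.04]
```

move_arm(
  deltas=[
    {"dp": [22,13,1],"rotation": [-0.2,-3.2,0]},
    {"dp": [22,13,0],"rotation": [-0.2,-3.2,0]},
    {"dp": [22,13,-1.5],"rotation": [-0.2,-3.2,0]},
    {"dp": [22,13,-2.5],"rotation": [-0.2,-3.2,0]},
    {"dp": [21,10,-3.5],"rotation": [0,-3.2,0]},
  ],
)

```text
t: 28.05
eef_pos: [0.5612, 0.2712, 0.081]
ee_rot: [-1.572, -0.014, 0.86]
force: [-0.3, -0.3, -0.9]
width: 0.0131
```

```bash
python3 -c "
from h import *
f=arm.grab_frame('side');crop(f,195,150,320,280,5,'s30.png')
rowsto([.56,.26,.008],[-90,0,47.8],cap=20)"
```

```text
t 28.1 pos [563.6 272.9  79. ] rpy [-90.1  -0.8  49.6] F [ 5.6  3.2 -0.4] w 13.2 D 72.3 rows 4
   [-3.3, 17.7, -1.4] [0.02, 0.44, 0.2]
   [-3.2, 17.7, -1.4] [0.02, 0.44, 0.2]
   [-3.2, 17.7, -1.4] [0.02, 0.44, 0.2]
   [-3.1, 17.7, -1.5] [0.02, 0.44, 0.2]
```

View pics/s30.png

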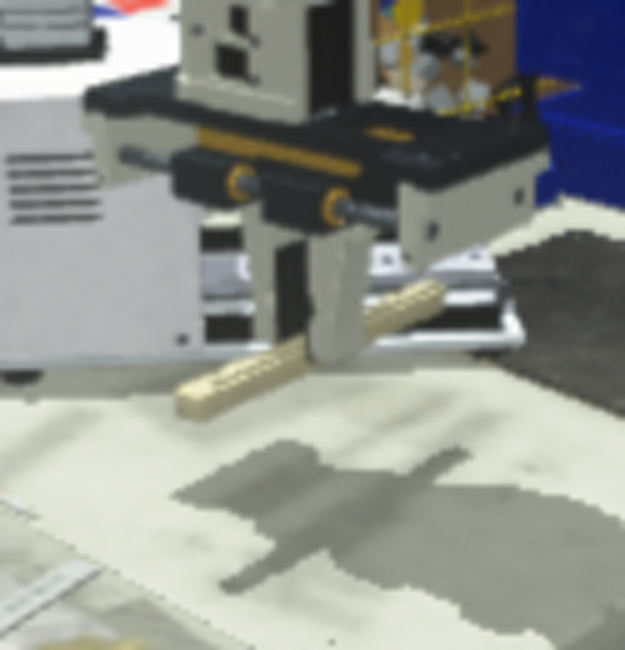

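move_arm(
  deltas=[
    {"dp": [-6,20,-3],"rotation": [0,1,0.5]},
    {"dp": [-4,20,-2],"rotation": [0,0.5,0.3]},
    {"dp": [0,18,0],"rotation": [0,0,0]},
    {"dp": [0,8,0],"rotation": [0,0,0]},
    {"dp": [0,0,0],"rotation": [0,0,0]},
  ],
)

```text
t: 28.52
eef_pos: [0.5615, 0.2632, 0.0113]
ee_rot: [-1.574, -0.004, 0.838]
force: [0.5, -1.3, -0.2]
width: 0.013
```

move_arm(
  deltas=[
    {"dp": [0,2.5,0],"rotation": [0,0,0]},
    {"dp": [0,2,0],"rotation": [0,0,0]},
  ],
)

```text
t: 28.68
eef_pos: [0.5616, 0.2634, 0.0081]
ee_rot: [-1.574, -0.005, 0.839]
force: [-0.9, 0.2, -0.5]
width: 0.0131
```

move_arm(
  deltas=[
    {"dp": [0,0,0],"rotation": [0,0,0]},
    {"dp": [0,0,0],"rotation": [0,0,0]},
    {"dp": [0,-15,0],"rotation": [0,0,0]},
    {"dp": [0,-35,0],"rotation": [0,0,0]},
    {"dp": [0,-41,0],"rotation": [0,0,0]},
  ],
  jaw=120,
  squeeze=15,
)

```text
t: 29.1
eef_pos: [0.5577, 0.261, 0.0968]
ee_rot: [-1.572, 0.004, 0.838]
force: [1.4, 0.4, 0.1]
width: 0.0409
```

move_arm(
  deltas=[
    {"dp": [20,-20,20],"rotation": [0,0,0]},
    {"dp": [20,0,30],"rotation": [0,0,0]},
    {"dp": [0,0,0],"rotation": [0,0,0]},
  ],
)

```text
t: 29.35
eef_pos: [0.552, 0.3281, 0.1314]
ee_rot: [-1.575, -0.014, 0.835]
force: [1.0, -0.3, -1.1]
width: 0.0462
```

```bash
python3 -c "
from h import *
g=arm.grab_frame('side');crop(g,180,140,320,280,5,'s31.png')
f=arm.grab_frame('top');crop(f,150,90,350,240,4,'t31.png')
rowsto([.56,.26,.07],[-90,0,47.8],cap=30,show=0)"
```

```text
t 29.45 pos [552.  324.9 130.5] rpy [-90.2  -0.7  47.9] F [ 0.3 -1.1  0.1] w 46.5 D 89.1 rows 3
```

View pics/s31.png

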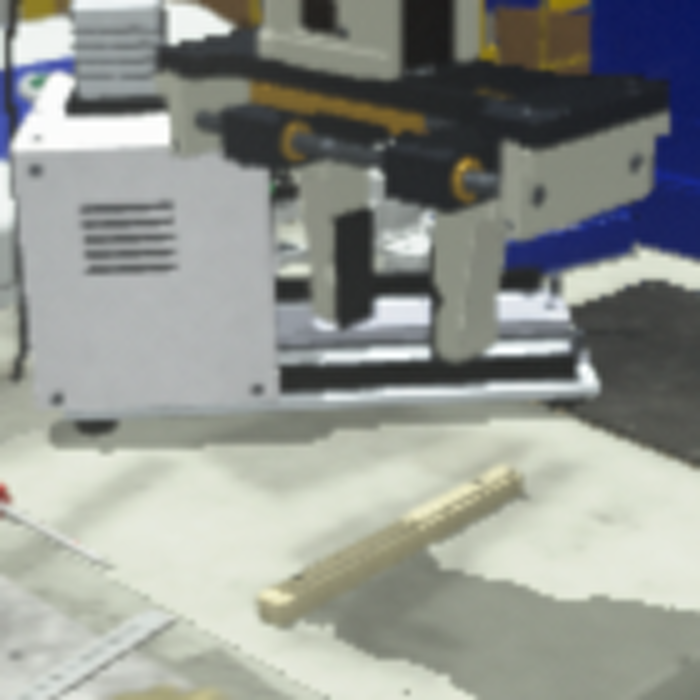

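View pics/t31.png

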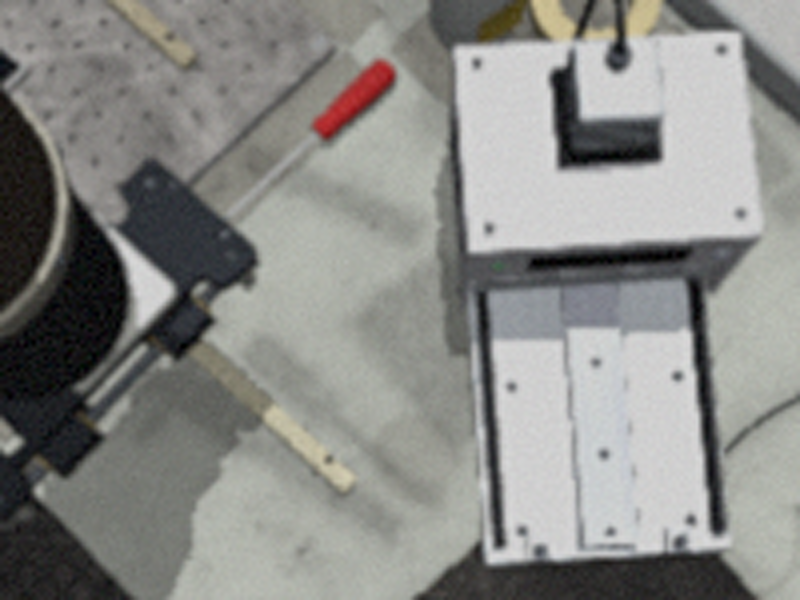

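The long bar lies flat on the bench, the arm is clear of everything, the carriage is fully under the hood, and no short bar is visible outside. Handing in.

```bash
python3 -c "
from station import arm
print(arm.job_done()); print(arm.get_state()['t'])"
```

```text
the job is handed in; nothing more can be done
None
the job is handed in; nothing more can be done
```

The short bar is in the nest and the carriage is home against its end stop. I handed the job in at about 29.5 s, with the arm clear of everything.

**What I did**
- I moved the long bar aside and pulled the carriage back about 30 mm by its lip, because the gripper body would have hit the hood wall at the nest. It reached its outer stop with about 13 N on the gripper.
- I then laid the short bar in the nest and let go. It met up to 30 N in contact while seating, which I eased off before opening.
- I pushed the lip on its centre line, upright for the first part. The last 50 mm or so I did with the long bar held as a push stick, because tilting the tool under the hood ran into joint limits. The long bar is back on the bench.

**Last checks**
- **Bar in the nest:** before the push it lay flat. Both cameras put its top 14 mm above the plate along its length, and it was centred within about 1 mm.
- **Carriage travel:** it moved at about 4–6 N. Two separate pushes stopped abruptly at the same point, at about 10–12 N, with the lip out of sight under the hood.
- **Home position:** my lip estimates ran from 0.629 to 0.633 m against an expected 0.633 m. The lower one, taken from pictures during the push, disagrees by about 4 mm. I took the repeatable stop as the end stop.
- **Not checked:** the bar cannot be seen under the hood. I last saw it in the nest partway through the push, and it does not appear anywhere outside in the final views.
- **Screwdriver:** it lay against the long bar's end and may have been nudged slightly.

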